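# Lift the tipping bucket out of its cradle and weigh it

### The arm

A 6-joint arm with a two-finger parallel gripper is mounted at the origin on the work surface. World frame = base frame: x ahead of the robot, y to its left, z up, the work surface at z = 0. Lengths are in mm, angles in rad, forces in N, time in s.
With the tool pointing down it reaches from about 275 to 725 mm from the base axis. Payload 5.6 kg.
Tool frame: the origin (TCP) lies on the centre line of the jaws, within the pads' length; the fingertips stand 22 mm ahead of it and the grasp point (between the pads) lies 3 mm ahead of it; z points along the fingers, y is the direction in which the jaws open and shut (so a half turn about z gives the same grasp; the last joint's range is limited). The gripper opens to 85 mm and grips with 20 to 120 N. Pads are 22 mm wide; open, the fingers measure 114 mm over their backs; the gripper's body (76 mm by 85 mm) begins 54 mm behind the grasp point. The pads swing forward as they close: fully open they stand 13 mm farther back than shut.
Start: joints at [1.465, 0.255, 0.108, 0, -1.424, -0.285], TCP at [209.483, 508.537, 253.283] pointing down, gripper open.
Joint ranges: [-2.95, 2.95], [-1.21, 1.97], [-1.09, 1.5], [-2.87, 1.71], [-2.94, -0.07], [-3.05, 3.05]. Speed limits (rad/s): [2.57, 2.57, 3.14, 3.14, 3.14, 3.14].

### API

Orientations are given as a unit quaternion [w, x, y, z].
In Python, from rig import get_obs, read_camera, workorder gives the robot as it stands.
- The arm moves only by the tool step_arm, never from a script. Its argument "steps" is one flat list of numbers, 7 for each row, row after row: the finger opening in m, from 0 to 0.0854, then the shift along the tool's x, y, z in m, then the turn, a rotation vector about the tool's x, y, z in degrees. In form: [hand, dx, dy, dz, wx, wy, wz, hand, dx, dy, dz, wx, wy, wz, ...]. A call has 1 to 12 rows; each row shifts and turns the commanded pose from where the row before left it, along the tool's axes as they then stand; what a row does not reach is not made up. A row lasts 1/8 s, in which the tool goes at most 62.5 mm and 10.7 degrees, less where a joint would pass 70% of its speed; a pose out of reach is approached as far as the arm can. A call is refused whole if a number of a shift passes 0.0625 or a number of a turn 10.7, either way. A call with a gripper value outside its range is refused whole. The fingers move at their own pace and stop on an object; "newtons" is the grip in N (left out, the last holds). Time passes only in rows, so rows that do not move let the fingers close. It gives the time, the measured TCP pose, the force and the opening at its end, in the units of the state.
- get_obs(): the state, without advancing time (a new reading comes with each control period).
- read_camera(name): name is "scene" or "side" or "wrist"; returns a dict with "image" (480x640x3 uint8, red, green, blue), "fx", "fy", "cx", "cy" (pixels), "k1" (the pictures are not rectified: a ray, as slopes to the right and down, at radius r is drawn at 1 + k1 r^2 times it, then the intrinsics apply), "xyz" and "rotation" of the camera in the world; the wrist camera has in their place "T_tool_cam" (4x4, takes a point from camera to tool coordinates, whose origin is the TCP and whose axes are the flange's). Camera axes: x right, y down, z forward; pixel columns grow to the right and rows downward; lengths in mm; the calibration is good to about 2 mm. A picture is of the moment at which its call begins: read the wrist's pose just before it. There is no depth.
- workorder.job_done(): hands the job in, once; it reports no verdict.
The state is a dict: "t": time; "joints": joint angles; "joint_velocities": joint speeds; "joint_efforts": joint torques, N m; "tool_pos": TCP position; "orientation": TCP orientation; "contact_force": force on the tool from outside, world axes, zero at the start; "torque": the same for the moment, N m; "gripper_width": finger opening in mm.
Only numpy, scipy, OpenCV 4.12 (cv2) and the standard library are available. Lean on these libraries where they do the work, as an engineer would, in place of code of your own. Each camera call takes 0.05 s, during which the arm holds its last target.

### The job

Lift the bucket of bushes straight up out of the open slots of its tipping cradle, keeping it level so that it neither swings nor catches, and set it down gently, upright, near the middle of the counting scale's pan, with all three bushes still in it. Keep clear of the light bar above the cradle (reach in under it with the tool leaning) and leave everything else on the bench where it is.

Things in the scene. Friction and masses are not known exactly. Their poses are not given: they have to be found in the camera images.
- cradle: Fixed grey steel tipping cradle. Origin: on the bench under the middle of the pivot line; x away from the robot side, y along the pivot line, z up. Base plate 10 thick, x -75 to 95, y -112 to 112. Two cheeks, 8 thick, at y = -63 and +63, x -30 to 30 (to 70 below z = 68), top at z = 120. A 10 diameter tie rod joins them at x = 64, z = 50. Between the cheeks it is open to -x.
- light_bar: Aluminium lamp bar, 36 (x) by 240 (y) by 22 (z), fixed on two 12 square posts (y = -102 and +102) of the cradle. Origin: centre of its underside, at x = 30, z = 275 from the cradle's origin. It is 99 higher than the handle's top and over its rear half, so a gripper pointing straight down would hit it: lean the tool 25 to 45 degrees, its body towards the cradle's -x side.
- bucket: Loose dark steel bucket hanging in the cradle, 0.5 to 0.7 kg with contents. Origin: centre of its underside, 47 above the cradle's origin while it hangs. 90 by 90 by 75 high, walls 3; a strap 30 wide, 4 thick crosses the mouth along y at z = 75 to 79. Swings freely about its pins; centre of mass about 20 below the pins, right under the handle. Side bosses leave 6 to each cheek. Axes as the cradle's.
- bucket_grip (a point): Point to grasp on the bucket's handle, 106 above the bucket's underside, on its middle line. The handle is an upright flat steel tab 44 (x) by 12 thick (y) by 50 high (its top 23 above this point, the strap 27 below it): pinch it across y. Axes are the bucket's.
- bucket_foot (a point): Centre of the bucket's flat underside. Axes are the bucket's.
- bucket_mid (a point): Centre of the bucket's inside, 37.5 above its underside.
- pin_a (a point): On the bucket's +y pivot pin: 10 diameter, reaching 79 out from the bucket's middle, axis 58 above its underside. This point is 67 out. The pin rests in a slot of the cheek, 14 wide, open at the top, floor 100 above the bench, mouth 120.
- pin_b (a point): The same on the -y pivot pin.
- scale: Fixed grey counting scale. Origin: on the bench, below the centre of the pan; its display end is at -x; x from -160 to 115, y from -100 to 100, the highest part is the pan.
- pan (a point): Centre of the top of the scale's flat steel pan, 200 by 200, 62 above the bench. Axes are the scale's.
- bracket_a: Formed steel bracket, 50 by 50 by 45, lying before the cradle, 140 to 160 mm from its pivot line; to be left alone. Origin: centre of its underside.
- bracket_b: Formed steel bracket, 50 by 60 by 45, at the right side; to be left alone.
- bracket_c: Formed steel bracket, 50 by 50 by 45, at the left side; to be left alone.
- tube: Steel tube standing between cradle and scale, 40 diameter, 55 high; to be left alone. Origin: centre of its underside.
- spare_bucket: Empty spare bucket without pins, 90 by 90, 129 high over its handle, standing at the back; to be left alone.
- oil: White plastic bottle, 48 diameter, 110 high, at the right side; to be left alone.
- wrench: Wrench, 170 long, lying at the left side; to be left alone.
- bush0_center (a point): Centre of one of the three loose steel bushes standing in the bucket, 28 diameter, 30 high, 60 g.
- bush1_center (a point): Centre of one of the three loose steel bushes standing in the bucket, 28 diameter, 30 high, 60 g.
- bush2_center (a point): Centre of one of the three loose steel bushes standing in the bucket, 28 diameter, 30 high, 60 g.
Not all that is in view belongs to the job. Leave any orange look-alike of the bucket alone.

How it is judged (in metres and radians):
On the way:
1. the bucket is lifted level, both pins clear above the cradle's slots, not touching the cradle (z of each of pin_a, pin_b in the frame of cradle above 0.126 m and angle between bucket_foot's own z axis and vertical below 0.35 rad and contact force between bucket and cradle below 0.3 N), for 0.2 s.
At the end, for the whole second after the job is handed in: The bucket stands upright (within 4.5 degrees) and still on the scale's pan, its middle within 45 mm of the pan's middle along both of the pan's axes, released, with the three bushes still inside (x of bucket_foot in the frame of pan between -0.045 and 0.045 m and y of bucket_foot in the frame of pan between -0.045 and 0.045 m and z of bucket_foot in the frame of pan below 0.006 m and angle between bucket_foot's own z axis and vertical below 0.08 rad and linear speed of bucket below 0.02 m/s and angular speed of bucket below 0.1 rad/s and contact force between bucket and scale above 2 N and distance between each of bush0_center, bush1_center, bush2_center and bucket_mid below 0.06 m); the robot touches nothing.
It fails at once if the bucket tips more than 35 degrees (angle between bucket_foot's own z axis and vertical above 0.61 rad).
It fails at once if the bucket catches and is wrenched against the cradle (over 50 N) (contact force between bucket and cradle above 50 N).
It fails at once if the light bar is hit (over 5 N) (contact force between light_bar and anything else above 5 N).
It fails at once if the bucket is dropped: it moves faster than 0.5 m/s with the fingers off it (linear speed of bucket above 0.5 m/s and contact force between the fingers and bucket below 0.3 N).
It fails at once if something else on the bench is moved by more than 40 mm (distance of any of bracket_a, bracket_b, bracket_c, tube, spare_bucket, oil, wrench from where it was at the start of the episode above 0.04 m).
It also fails if it takes over 59 s, if anything falls off the work surface, if the arm or the gripper's body presses on something with over 40 N, if the wrist force passes 120 N, or if a joint passes its speed limit or range.

## Working session

There is one attempt and no reset: what is moved stays moved. The work goes in short steps, Python scripts to look and compute and a tool call to move; the robot and the scene stay as the last step left them, time stands still between calls to the robot, and variables do not carry over. Pictures are saved under pics/ and viewed, and the job is handed in when it is done.

Besides the shell and the picture viewer there is one more tool, called after "Call:" by a JSON object that holds its "method" and its "body". step_arm: Moves the arm, as the interface text tells. Its arguments: {"type":"object","properties":{"steps":{"type":"array","items":{"type":"number"}},"newtons":{"type":"number"}},"required":["steps"]}

```bash
ls; mkdir -p pics
python3 - <<'E'
from rig import get_obs, read_camera
import cv2
o=get_obs();print({k:(v if not hasattr(v,'tolist') else v.tolist()) for k,v in o.items()})
for n in ["scene","side","wrist"]:
    c=read_camera(n);cv2.imwrite(f"pics/{n}0.png",c["image"][:,:,::-1])
    print(n,{k:(v.tolist() if hasattr(v,'tolist') else v) for k,v in c.items() if k!="image"})
E
```

```text
pics
{'t': 0.0, 'joints': [1.464614444502916, 0.2557466651185796, 0.1069627071799022, -0.000452715252397444, -1.4238822794095658, -0.28460740472567936], 'joint_velocities': [-0.0019318384189904204, -0.0011822032116478316, -0.00019037721123355735, 0.0002658530822533477, -0.0003041890931023205, 0.000178800044024108], 'joint_efforts': [-0.0009208105620928109, -38.66286277770996, 23.793627619743347, 5.365071147680283, -0.006120641628513113, -9.809832306473254e-06], 'tool_pos': [209.27898463225682, 508.1279147631522, 252.3827266635097], 'orientation': [0.000951184161222833, 0.9809641965194109, -0.1941863045636041, -0.0001396984228001815], 'contact_force': [-0.44350307515813797, 0.014051148691034661, 0.12216707825098864], 'torque': [0.00881783158372231, 0.01796680432387761, -0.0073171371256844295], 'gripper_width': 85.36392280548019}
scene {'fx': 556.4382786444232, 'fy': 556.4382786444232, 'cx': 323.8040488144903, 'cy': 238.22890649295272, 'k1': -0.09599798501477666, 'xyz': [1331.1949800076338, -1050.670871745395, 1259.8394245026066], 'rotation': [-0.40636536891643926, 0.864591918132895, 0.26791630938807737, -0.12477521071334428]}
side {'fx': 490.85263482189424, 'fy': 490.85263482189424, 'cx': 316.57158539837076, 'cy': 236.24530145607136, 'k1': 0.01465698570529198, 'xyz': [335.00332898037374, 970.1398392392684, 971.0562637095604], 'rotation': [0.05706319887000834, -0.1209000425456862, 0.8958982016968611, -0.4236665944389571]}
wrist {'fx': 399.493148290528, 'fy': 399.493148290528, 'cx': 329.938154515912, 'cy': 242.07667686181372, 'k1': -0.0853176670594678, 'T_tool_cam': [[4.8028799418067904e-05, -0.9531076705168462, -0.3026314030222002, 77.43415917976597], [0.9999999919307464, 1.018461483302498e-05, 0.00012662851286869036, 1.3257004364649605], [-0.000117608422645145, -0.3026314066620061, 0.9531076633151335, -120.35057409498052], [0.0, 0.0, 0.0, 1.0]]}
```

View pics/scene0.png

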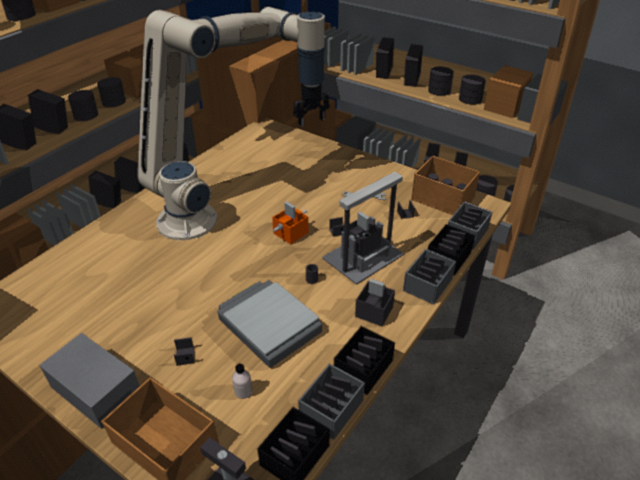

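View pics/side0.png

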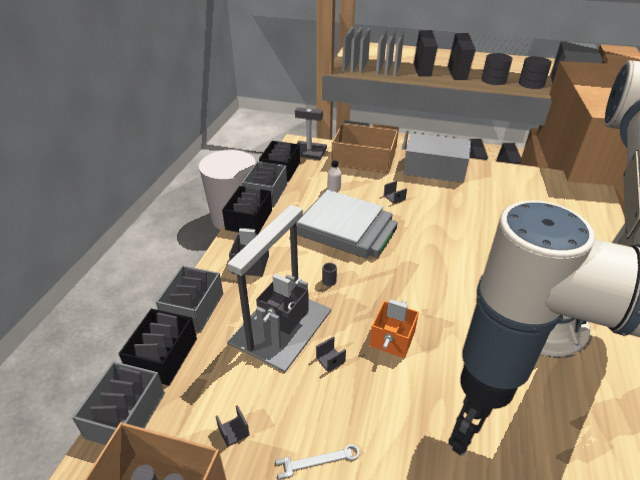

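View pics/wrist0.png

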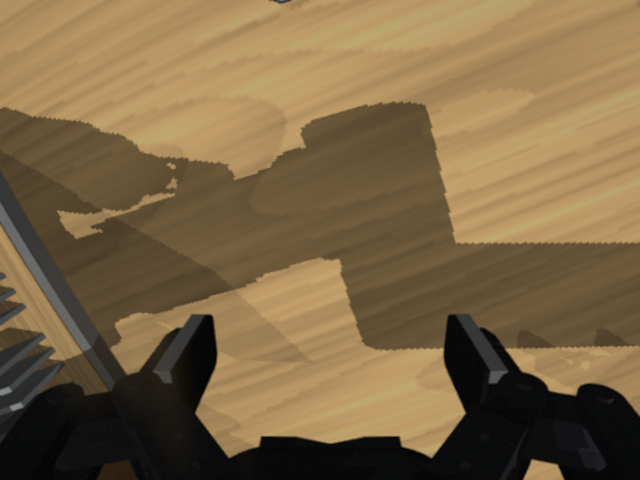

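```bash
cat > h.py <<'E'
import numpy as np, cv2
from scipy.spatial.transform import Rotation as R
from rig import get_obs, read_camera
def Rq(q): return R.from_quat([q[1],q[2],q[3],q[0]])
CAM={}
def cam(n):
    c=read_camera(n) ; CAM[n]=c; return c
def K(c): return np.array([[c['fx'],0,c['cx']],[0,c['fy'],c['cy']],[0,0,1.]])
def pose(c,obs=None):
    if 'T_tool_cam' in c:
        T=np.array(c['T_tool_cam']); Rt=Rq(obs['orientation']).as_matrix()
        return Rt@T[:3,:3], Rt@T[:3,3]+np.array(obs['tool_pos'])
    return Rq(c['rotation']).as_matrix(), np.array(c['xyz'])
def project(c,P,obs=None):
    Rm,t=pose(c,obs); p=(np.atleast_2d(P)-t)@Rm
    s=p[:,:2]/p[:,2:]; r2=(s**2).sum(1,keepdims=True)
    s=s*(1+c['k1']*r2)
    return s*[c['fx'],c['fy']]+[c['cx'],c['cy']]
def ray(c,uv,obs=None):
    Rm,t=pose(c,obs)
    d=(np.array(uv,float)-[c['cx'],c['cy']])/[c['fx'],c['fy']]
    s=d.copy()
    for _ in range(20): s=d/(1+c['k1']*(s@s))
    return t,Rm@np.array([s[0],s[1],1.])
def atz(c,uv,z,obs=None):
    t,d=ray(c,uv,obs); return t+d*(z-t[2])/d[2]
def crop(img,x0,y0,x1,y1,name,k):
    cv2.imwrite(f'pics/{name}.png',cv2.resize(img[y0:y1,x0:x1,::-1],None,fx=k,fy=k,interpolation=cv2.INTER_CUBIC))
E
python3 - <<'E'
from h import *
import pickle
a=cam('scene');b=cam('side')
pickle.dump({k:v for k,v in CAM.items()},open('c0.pkl','wb'))
crop(a['image'],310,165,430,295,'sc1',4.6)
crop(a['image'],200,260,340,380,'sc2',4.6)
crop(b['image'],210,190,350,380,'sd1',3.15*1)
crop(b['image'],280,180,410,270,'sd2',6)
E
```

```text
(no output)
```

View pics/sc1.png

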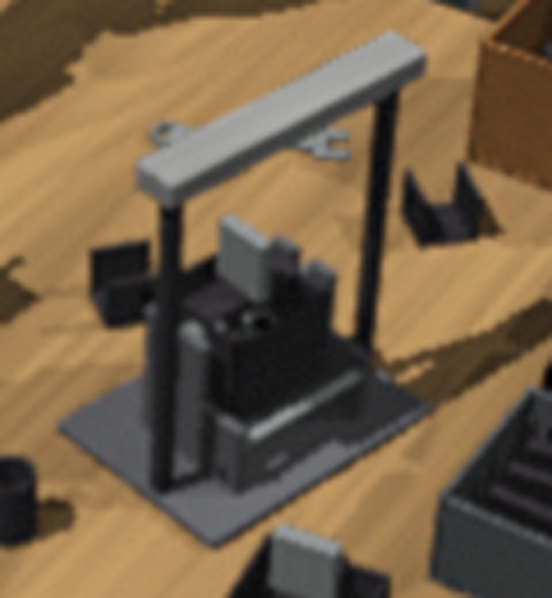

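View pics/sc2.png

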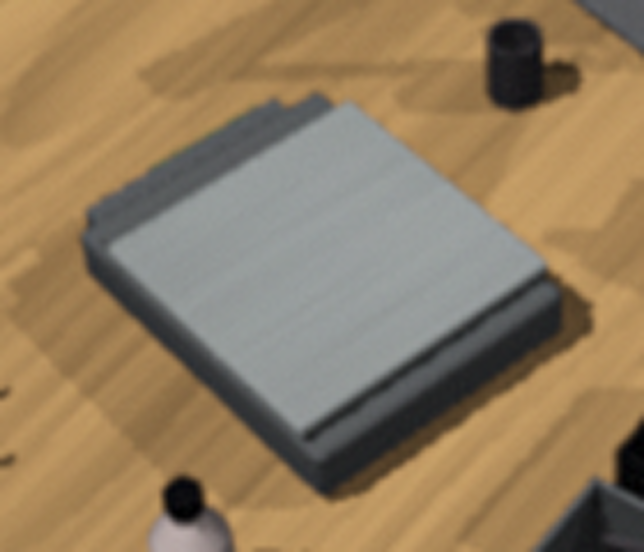

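View pics/sd1.png

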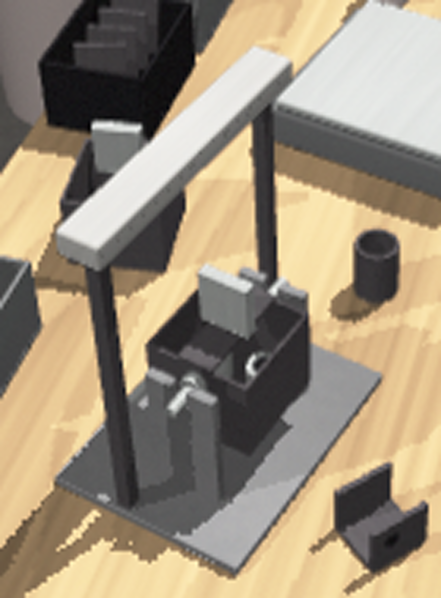

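View pics/sd2.png

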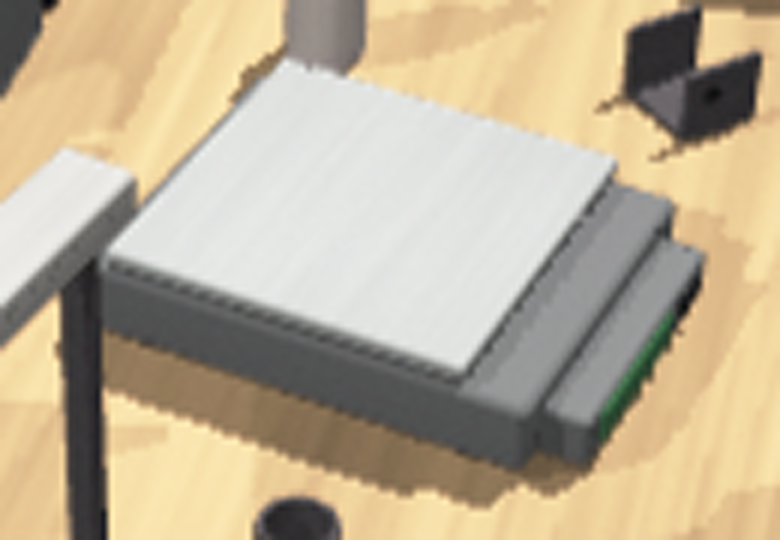

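```bash
cat > fit.py <<'E'
from h import *
import pickle
from scipy.optimize import least_squares
C=pickle.load(open('c0.pkl','rb')); a=C['scene'];b=C['side']
s1=lambda u,v:(u/4.6+310,v/4.6+165)
s2=lambda u,v:(u/4.6+200,v/4.6+260)
d1=lambda u,v:(u/3.15+210,v/3.15+190)
d2=lambda u,v:(u/6+280,v/6+180)
bar={(1,-1):(s1(180,182),None)}
obs=[]
def bp(sx,sy): return (30+18*sx,120*sy,297)
obs+=[(a,s1(180,181),bp(1,-1)),(a,s1(140,160),bp(-1,-1)),(a,s1(425,55),bp(1,1)),(a,s1(390,33),bp(-1,1))]
obs+=[(b,d1(60,237),bp(1,1)),(b,d1(103,250),bp(-1,1)),(b,d1(260,47),bp(1,-1)),(b,d1(292,65),bp(-1,-1))]
obs+=[(a,s1(62,425),(-75,-112,10)),(a,s1(215,540),(95,-112,10)),(a,s1(432,404),(95,112,10))]
obs+=[(b,d1(57,480),(95,112,10)),(b,d1(237,568),(-75,112,10)),(b,d1(380,378),(-75,-112,10))]
def f(p,obs):
    r=[]
    for c,uv,P in obs:
        W=R.from_euler('z',p[2]).apply(P)+[p[0],p[1],0]
        r.append(project(c,W)[0]-uv)
    return np.ravel(r)
if __name__=='__main__':
    s=least_squares(f,[550,200,0],args=(obs,)); print('cradle',s.x[:2],np.degrees(s.x[2]),s.fun.reshape(-1,2).round(1).tolist())
    for sub,nm in((a,'scene'),(b,'side')):
        q=least_squares(f,s.x,args=([o for o in obs if o[0] is sub],)); print(nm,q.x[:2],np.degrees(q.x[2]))
    for uv in [s2(350,103),s2(545,270),s2(305,435),s2(110,248)]: print('pan sc',atz(a,uv,62).round(1))
    for uv in [d2(285,60),d2(615,160),d2(462,372),d2(108,258)]: print('pan sd',atz(b,uv,62).round(1))
E
python3 fit.py
```

```text
cradle [628.27118219 206.05251538] -14.192295089140316 [[-1.6, -0.6], [-1.3, -1.4], [0.3, -2.7], [-0.4, -2.6], [-2.0, -1.7], [-1.2, 0.2], [-2.7, -1.4], [0.3, -2.7], [-1.6, -2.3], [-0.0, -1.0], [-0.2, -1.6], [-0.9, -0.5], [0.8, 0.7], [1.2, -2.1]]
scene [634.4690222 199.9485902] -14.053210716414162
side [625.62071791 208.29900275] -14.617232284562313
pan sc [ 517.2 -117.1   62. ]
pan sc [ 710.  -165.8   62. ]
pan sc [ 668.1 -352.6   62. ]
pan sc [ 473.3 -306.9   62. ]
pan sd [ 657.2 -338.9   62. ]
pan sd [ 467.  -294.3   62. ]
pan sd [ 509.2 -103.4   62. ]
pan sd [ 699.  -143.6   62. ]
```

Call:
{"method": "step_arm", "body": {"steps": [0.085, 0.05, 0.016, -0.002, 0, 0, 0, 0.085, 0.05, 0.016, -0.002, 0, 0, 0, 0.085, 0.05, 0.016, -0.002, 0, 0, 0, 0.085, 0.05, 0.016, -0.002, 0, 0, 0, 0.085, 0.05, 0.016, -0.002, 0, 0, 0, 0.085, 0.05, 0.016, -0.002, 0, 0, 0, 0.085, 0.05, 0.016, -0.002, 0, 0, 0, 0.085, 0.05, 0.016, -0.002, 0, 0, 0]}}

```text
t: 1.25
tool_pos: [531.7, 236.5, 269.3]
orientation: [0.0, 0.981, -0.194, -0.0]
contact_force: [0.3, 1.4, 0.4]
gripper_width: 85.0
```

Call:
{"method": "step_arm", "body": {"steps": [0.085, 0, 0, 0, 0, 0, 10, 0.085, 0, 0, 0, 0, 0, 10, 0.085, 0, 0, 0, 0, 0, 10, 0.085, 0, 0, 0, 0, 0, 10, 0.085, 0, 0, 0, 0, 0, 10, 0.085, 0, 0, 0, 0, 0, 10, 0.085, 0, 0, 0, 0, 0, 10, 0.085, 0, 0, 0, 0, 0, 10, 0.085, 0, 0, 0, 0, 0, 10]}}

```text
t: 2.38
tool_pos: [530.5, 237.8, 269.1]
orientation: [-0.0, -0.554, 0.833, 0.0]
contact_force: [0.2, 0.4, 0.4]
gripper_width: 85.1
```

Call:
{"method": "step_arm", "body": {"steps": [0.085, 0, 0, 0, 0, 0, 10, 0.085, 0, 0, 0, 0, 0, 10, 0.085, 0, 0, 0, 0, 0, 10, 0.085, 0, 0, 0, 0, 0, 10, 0.085, 0, 0, 0, 0, 0, 10, 0.085, 0, 0, 0, 0, 0, 10, 0.085, 0, 0, 0, 0, 0, 10, 0.085, 0, 0, 0, 0, 0, 10]}}

```text
t: 3.38
tool_pos: [530.5, 237.8, 269.1]
orientation: [-0.0, 0.111, 0.994, -0.0]
contact_force: [-0.8, -0.1, 0.1]
gripper_width: 85.3
```

```bash
cat > st.py <<'E'
from h import *
o=get_obs(); M=Rq(o['orientation']).as_matrix()
print(o['t'],np.round(o['tool_pos'],1),'joints',np.round(o['joints'],2)); print(M.round(3)); print(np.round(o['contact_force'],1),o['gripper_width'])
E
python3 st.py
```

```text
3.375 [530.5 237.8 269.1] joints [ 0.69  0.31  0.23 -0.   -1.49 -2.48]
[[-0.975  0.22  -0.   ]
 [ 0.22   0.975 -0.   ]
 [ 0.    -0.    -1.   ]]
[-0.8 -0.1  0.1] 85.27517863938729
```

Call:
{"method": "step_arm", "body": {"steps": [0.085, 0, 0, 0, 0, -9, 0, 0.085, 0, 0, 0, 0, -9, 0, 0.085, 0, 0, 0, 0, -9, 0, 0.085, 0, 0, 0, 0, -9, 0, 0.085, 0, 0, 0, 0, 0, 0, 0.085, 0, 0, 0, 0, 0, 0]}}

```text
t: 4.12
tool_pos: [544.0, 229.0, 285.0]
orientation: [0.289, 0.094, 0.952, -0.03]
contact_force: [0.5, 0.7, -0.0]
gripper_width: 85.0
```

```bash
python3 st.py
python3 - <<'E'
from h import *
import pickle
o=get_obs();c=cam('wrist');pickle.dump((o,c),open('w1.pkl','wb'))
cv2.imwrite('pics/w1.png',c['image'][:,:,::-1])
E
```

```text
4.125 [544. 229. 285.] joints [ 0.91  0.06 -0.42  0.68 -0.92 -3.05]
[[-0.815  0.196  0.545]
 [ 0.161  0.981 -0.112]
 [-0.557 -0.003 -0.831]]
[ 0.5  0.7 -0. ] 85.03333942438091
```

View pics/w1.png

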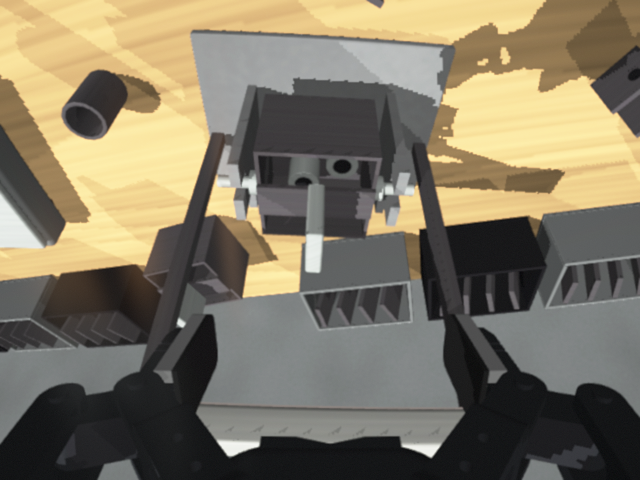

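```bash
cat > kin.py <<'E'
from h import *
from scipy.optimize import least_squares
Rz=lambda a:R.from_euler('z',a);Ry=lambda a:R.from_euler('y',a);Rx=lambda a:R.from_euler('x',a)
def fk(q,p,s4=1,s6=1):
    h,L2,L3,Lt,lat,off,e1=p
    r=Rz(q[0]); P=np.array([0,0,h])+r.apply([off,lat,0])
    r2=r*Ry(q[1]); P=P+r2.apply([0,0,L2])
    r3=r*Ry(q[1]-q[2]); P=P+r3.apply([L3,0,e1])
    r4=r3*Rx(s4*q[3]); r5=r4*Ry(-q[4]);   # x axis = tool dir; -q4 positive -> down
    P=P+r5.apply([Lt,0,0])
    r6=r5*Rx(s6*q[5])
    return P,r6
D=[([1.464614,.2557467,.106963,-.00045,-1.423882,-.2846],[209.28,508.13,252.38],[.00095,.98096,-.19419,-.00014])]
E
python3 - <<'E'
from kin import *
o=get_obs()
D=[([1.464614,.2557467,.106963,-.00045,-1.423882,-.2846],[209.28,508.13,252.38],[.00095,.98096,-.19419,-.00014]),
 (o['joints'],o['tool_pos'],o['orientation'])]
for s4 in (1,-1):
  for s6 in (1,-1):
    # tool frame fixed offset
    A=[fk(d[0],[0]*7,s4,s6)[1].inv()*Rq(d[2]) for d in D]
    print(s4,s6,np.degrees((A[0].inv()*A[1]).magnitude()),A[0].as_matrix().round(3).tolist())
print(o['joints'])
E
```

```text
1 1 107.89282789818627 [[0.001, -0.0, 1.0], [-0.842, 0.539, 0.001], [-0.539, -0.842, 0.0]]
1 -1 77.5610466915531 [[0.001, -0.0, 1.0], [-1.0, 0.0, 0.001], [-0.0, -1.0, -0.0]]
-1 1 42.70602768926276 [[0.0, 0.0, 1.0], [-0.842, 0.539, 0.0], [-0.539, -0.842, 0.0]]
-1 -1 0.0009529956576963184 [[0.0, 0.0, 1.0], [-1.0, 0.0, 0.0], [-0.0, -1.0, 0.0]]
[ 0.91253901  0.05965102 -0.42316491  0.67713538 -0.92385791 -3.05352038]
```

```bash
cat >> kin.py <<'E'
B=R.from_matrix([[0,0,1],[-1,0,0],[0,-1,0]])
def FK(q,p):
    P,r=fk(q,p,-1,-1); return P,r*B
DD=[([1.464614,.2557467,.106963,-.00045,-1.423882,-.2846],[209.28,508.13,252.38],1),
([0.91253901,0.05965102,-0.42316491,0.67713538,-0.92385791,-3.05352038],[544,229,285],1),
([0.69,.31,.23,0,-1.49,-2.48],[530.5,237.8,269.1],.2)]
def fitp():
    # lens at e1=0; off=0
    g=lambda x:np.ravel([w*(FK(q,[*x,0,0])[0]-P) for q,P,w in DD])
    s=least_squares(g,[300,400,400,250,-150]); return [*s.x,0,0],s.fun
def IK(P,Rt,p,q0):
    lo=[-2.95,-1.21,-1.09,-2.87,-2.94,-3.05];hi=[2.95,1.97,1.5,1.71,-.07,3.05]
    def g(q):
        a,r=FK(q,p); return np.r_[(a-P)/100,(r.inv()*Rt).as_rotvec()]
    s=least_squares(g,np.clip(q0,np.array(lo)+.01,np.array(hi)-.01),bounds=(lo,hi)); return s.x,s.fun
def tgt(yaw,tilt,flip):
    c,s=np.cos(tilt),np.sin(tilt)
    z=np.array([s,0,-c]); x=np.array([-c,0,-s])*(1 if flip else -1); y=np.cross(z,x)
    return Rz(yaw)*R.from_matrix(np.stack([x,y,z],1))
E
python3 - <<'E'
from kin import *
p,f=fitp();print(np.round(p,1),f.round(1))
yaw=np.radians(-14.2)
cx=np.array([np.cos(yaw),np.sin(yaw),0])
for flip in(1,0):
  for t in (25,30,35,40):
   for name,P in (('grasp',np.array([628,206,155])),('back',np.array([628,206,190])-200*cx),('pan',np.array([588,-228,62+108]))):
    best=min((IK(P,tgt(yaw,np.radians(t),flip),p,[.6,.3,.2,j,-1.2,-2.5 if flip else .5]) for j in (0,.7,-.7)),key=lambda s:(s[1]**2).sum())
    print(flip,t,name,best[0].round(2),abs(best[1]).max().round(3))
E
```

```text
[ 211.3  538.2  407.7  379.8 -127.9    0.     0. ] [-25.2  13.9  39.4   4.8 -38.8 -41.1  -1.8   5.4   8.5]
1 25 grasp [ 0.72  0.33 -0.24  0.5  -0.81 -2.86] 0.0
1 25 back [ 1.06  0.08 -0.44  0.41 -0.98 -3.05] 0.077
1 25 pan [-0.14  0.21 -0.37  0.09 -0.56 -1.75] 0.0
1 30 grasp [ 0.77  0.31 -0.32  0.66 -0.76 -3.04] 0.0
1 30 back [ 1.08  0.07 -0.46  0.45 -0.97 -3.05] 0.14
1 30 pan [-0.13  0.18 -0.46  0.15 -0.42 -1.81] 0.0
1 35 grasp [ 0.78  0.3  -0.34  0.7  -0.75 -3.05] 0.065
1 35 back [ 1.09  0.06 -0.48  0.48 -0.96 -3.05] 0.202
1 35 pan [-0.12  0.15 -0.54  0.27 -0.28 -1.94] 0.0
1 40 grasp [ 0.78  0.3  -0.35  0.73 -0.74 -3.05] 0.136
1 40 back [ 1.11  0.05 -0.5   0.51 -0.95 -3.05] 0.265
1 40 pan [-0.11  0.14 -0.63  0.68 -0.14 -2.35] 0.0
0 25 grasp [ 0.72  0.33 -0.24  0.5  -0.81  0.28] 0.0
0 25 back [ 1.13  0.07 -0.48  0.52 -1.   -0.09] 0.0
0 25 pan [-0.14  0.21 -0.37  0.09 -0.56  1.39] 0.0
0 30 grasp [ 0.77  0.31 -0.32  0.66 -0.76  0.11] 0.0
0 30 back [ 1.21  0.06 -0.54  0.63 -1.01 -0.24] 0.0
0 30 pan [-0.13  0.18 -0.46  0.15 -0.42  1.33] 0.0
0 35 grasp [ 0.82  0.3  -0.39  0.83 -0.75 -0.09] 0.0
0 35 back [ 1.29  0.06 -0.59  0.73 -1.03 -0.39] 0.0
0 35 pan [-0.12  0.15 -0.54  0.27 -0.28  1.21] 0.0
0 40 grasp [ 0.87  0.3  -0.46  1.01 -0.75 -0.29] 0.0
0 40 back [ 1.36  0.08 -0.64  0.82 -1.07 -0.53] 0.0
0 40 pan [-0.11  0.14 -0.63  0.68 -0.14  0.79] 0.0
```

Run:
```python
from h import *
o=get_obs()
a=cam('scene');b=cam('side')
p=project(a,o['tool_pos'])[0].astype(int);q=project(b,o['tool_pos'])[0].astype(int);print(p,q)
M=Rq(o['orientation']).as_matrix()
cp=np.array(o['tool_pos'])+M@[77,1,-120]
print('cam px',project(a,cp),project(b,cp))
crop(a['image'],p[0]-80,p[1]-100,p[0]+80,p[1]+30,'gs',4.6)
crop(b['image'],q[0]-100,max(0,q[1]-140),q[0]+100,q[1]+40,'gd',3.3)
```

```text
[346 173] [313 256]
cam px [[317.99157012 142.7142603 ]] [[373.89217311 254.75614575]]
```

View pics/gs.png

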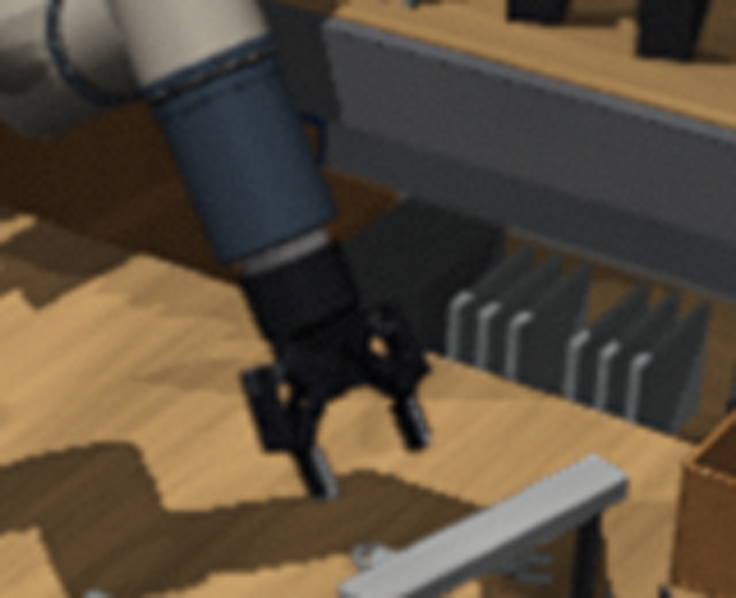

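View pics/gd.png

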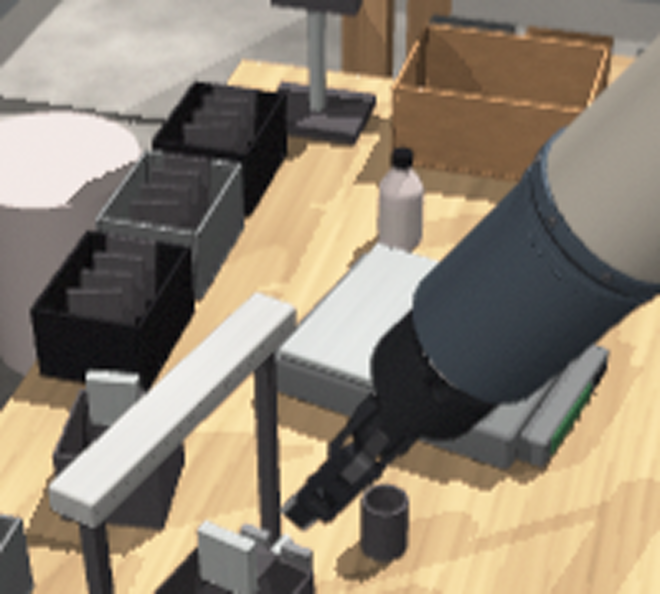

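Run:
```python
from h import *
import pickle
o,c=pickle.load(open('w1.pkl','rb'))
crop(c['image'],180,20,470,290,'w1a',2.2)
crop(c['image'],260,160,370,290,'w1b',4.6)
```

```text
(no output)
```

View pics/w1a.png

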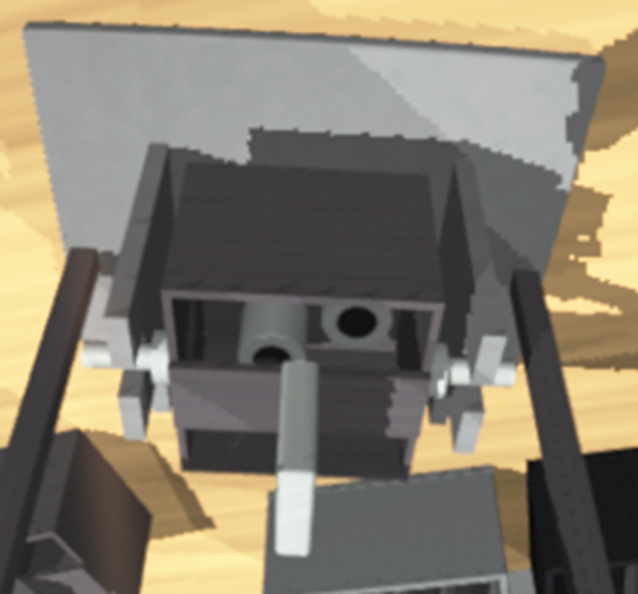

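View pics/w1b.png

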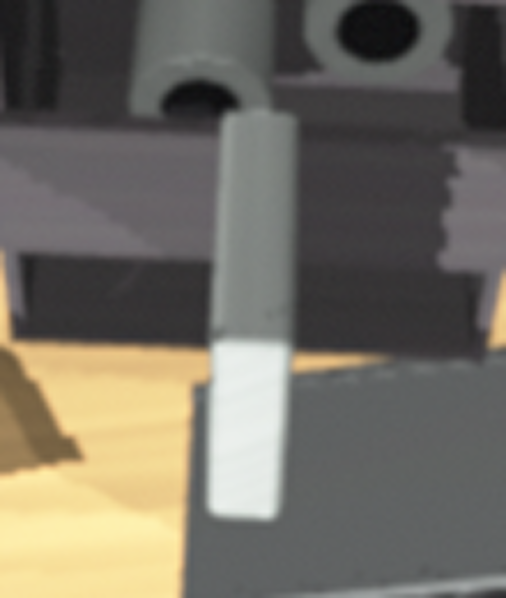

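```bash
cat > fitw.py <<'E'
from h import *
import pickle
from scipy.optimize import least_squares
o,c=pickle.load(open('w1.pkl','rb'))
A=lambda u,v:((u+.5)/2.2-.5+180,(v+.5)/2.2-.5+20)
Bq=lambda u,v:((u+.5)/4.6-.5+260,(v+.5)/4.6-.5+160)
H=[((-22,-6,176),Bq(213,341)),((-22,6,176),Bq(290,341)),((22,-6,176),Bq(207,515)),((22,6,176),Bq(277,518)),((-22,-6,126),Bq(221,113)),((-22,6,126),Bq(297,113))]
Cb=[((-75,-112,10),A(25,27)),((-75,112,10),A(604,62))]
def f(p,obs): 
    return np.ravel([project(c,R.from_euler('z',p[2]).apply(P)+[p[0],p[1],0],o)[0]-uv for P,uv in obs])
for nm,ob in (('handle',H),('base',Cb),('all',H+Cb)):
    s=least_squares(f,[628,206,-.25],args=(ob,)); print(nm,s.x[:2].round(1),np.degrees(s.x[2]).round(2),s.fun.reshape(-1,2).round(1).tolist())
p=s.x
img=c['image'][:,:,::-1].copy()
pts=[(-30,y,z) for y in(-67,-59,59,67) for z in (10,120)]+[(0,y,105) for y in(-79,79,-67,67)]+[(12,-120,275),(12,120,275),(12,-120,297)]+[P for P,_ in H+Cb]+[(-45,-45,122),(-45,45,122)]+[(0,0,153)]
for P in pts:
    u=project(c,R.from_euler('z',p[2]).apply(P)+[p[0],p[1],0],o)[0]
    cv2.circle(img,tuple(int(round(x*8)) for x in u),12,(0,0,255),-1,shift=3)
cv2.imwrite('pics/ov1.png',cv2.resize(img[10:330,150:490],None,fx=1.8,fy=1.8))
E
python3 fitw.py
```

```text
handle [630.6 198.1] -14.89 [[-1.0, 0.9], [0.7, 1.7], [-0.5, 1.0], [0.5, 0.9], [0.2, -2.3], [0.1, -1.5]]
base [630.2 200. ] -14.86 [[-2.6, 0.5], [2.6, 0.8]]
all [630.4 198.4] -15.1 [[-0.5, 0.6], [1.2, 1.4], [-0.2, 0.7], [0.8, 0.7], [0.7, -2.6], [0.6, -1.8], [-4.0, 0.6], [0.9, 1.8]]
```

View pics/ov1.png

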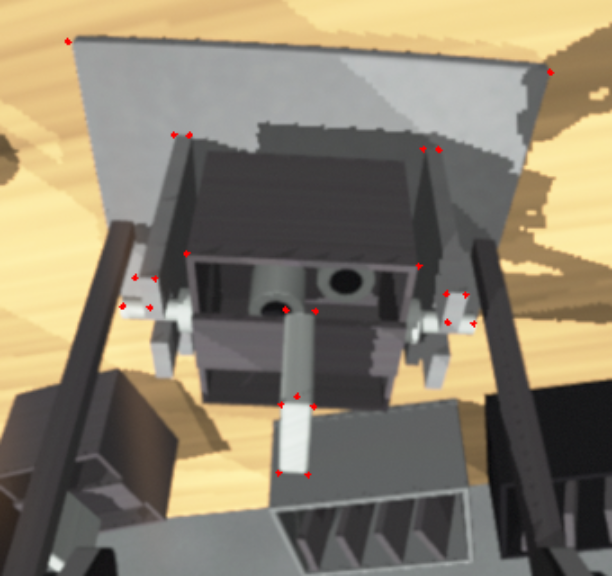

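Call:
{"method": "step_arm", "body": {"steps": [0.085, 0, 0, 0, 0, 0, -10.5, 0.085, 0, 0, 0, 0, 0, -10.5, 0.085, 0, 0, 0, 0, 0, -10.5, 0.085, 0, 0, 0, 0, 0, -10.5, 0.085, 0, 0, 0, 0, 0, -10.5, 0.085, 0, 0, 0, 0, 0, -10.5, 0.085, 0, 0, 0, 0, 0, -10.5, 0.085, 0, 0, 0, 0, 0, -10.5, 0.085, 0, 0, 0, 0, 0, -10.5, 0.085, 0, 0, 0, 0, 0, -10.5, 0.085, 0, 0, 0, 0, 0, -10.5, 0.085, 0, 0, 0, 0, 0, -10.5]}}

```text
t: 5.78
tool_pos: [544.2, 229.0, 284.7]
orientation: [-0.103, 0.808, -0.513, 0.272]
contact_force: [0.2, 0.3, -0.3]
gripper_width: 85.1
```

Call:
{"method": "step_arm", "body": {"steps": [0.085, 0, 0, 0, 0, 0, -10.5, 0.085, 0, 0, 0, 0, 0, -10.5, 0.085, 0, 0, 0, 0, 0, -10.5, 0.085, 0, 0, 0, 0, 0, -10.5, 0.085, 0, 0, 0, 0, 0, -10.5, 0.085, 0, 0, 0, 0, 0, 0, 0.085, 0, 0, 0, 0, 0, 0]}}

```text
t: 6.65
tool_pos: [544.0, 228.9, 284.6]
orientation: [0.027, 0.951, -0.106, 0.29]
contact_force: [1.1, 0.2, -0.1]
gripper_width: 84.9
```

```bash
cat > plan.py <<'E'
from kin import *
import sys
# target grip point in cradle frame; usage: x y z tilt yaw cx cy
def delta(P,Rt,o=None):
    o=o or get_obs(); Rc=Rq(o['orientation']); 
    d=Rc.inv().apply(np.array(P)-o['tool_pos']); w=np.degrees((Rc.inv()*Rt).as_rotvec())
    return d,w
def target(gp,tilt,yaw,cx,cy,ahead=3):
    Rt=tgt(np.radians(yaw),np.radians(tilt),0)
    P=Rz(np.radians(yaw)).apply(gp)+[cx,cy,0]-Rt.apply([0,0,ahead])
    return P,Rt
if __name__=='__main__':
    a=[float(x) for x in sys.argv[1:]]
    P,Rt=target(a[:3],*a[3:7]); d,w=delta(P,Rt)
    print('target',P.round(1),'shift tool mm',d.round(1),'turn',w.round(2))
E
python3 st.py; python3 plan.py -70 0 235 38 -14.8 630.4 198.5
```

```text
6.65 [544.  228.9 284.6] joints [ 0.91  0.06 -0.43  0.68 -0.92  0.06]
[[ 0.809 -0.218  0.546]
 [-0.187 -0.976 -0.113]
 [ 0.558 -0.011 -0.83 ]]
[ 1.1  0.2 -0.1] 84.89305590675369
target [560.9 216.9 237.4] shift tool mm [-10.4   8.5  49.8] turn [-1.8   4.12  1.43]
```

Call:
{"method": "step_arm", "body": {"steps": [0.085, -0.0035, 0.003, 0.0165, -0.6, 1.4, 0.5, 0.085, -0.0035, 0.003, 0.0165, -0.6, 1.4, 0.5, 0.085, -0.0035, 0.003, 0.0165, -0.6, 1.4, 0.5, 0.085, 0, 0, 0, 0, 0, 0, 0.085, 0, 0, 0, 0, 0, 0]}}

```text
t: 7.28
tool_pos: [561.6, 216.0, 239.1]
orientation: [0.042, 0.937, -0.121, 0.324]
contact_force: [0.8, -0.6, 0.4]
gripper_width: 85.3
```

```bash
python3 st.py
python3 - <<'E'
from h import *
import pickle
o=get_obs();c=cam('wrist');pickle.dump((o,c),open('w2.pkl','wb'))
cv2.imwrite('pics/w2.png',c['image'][:,:,::-1])
E
```

```text
7.275 [561.6 216.  239.1] joints [ 0.86  0.1  -0.59  0.9  -0.78 -0.17]
[[ 0.761 -0.254  0.597]
 [-0.2   -0.967 -0.156]
 [ 0.617 -0.    -0.787]]
[ 0.8 -0.6  0.4] 85.30037240214915
```

View pics/w2.png

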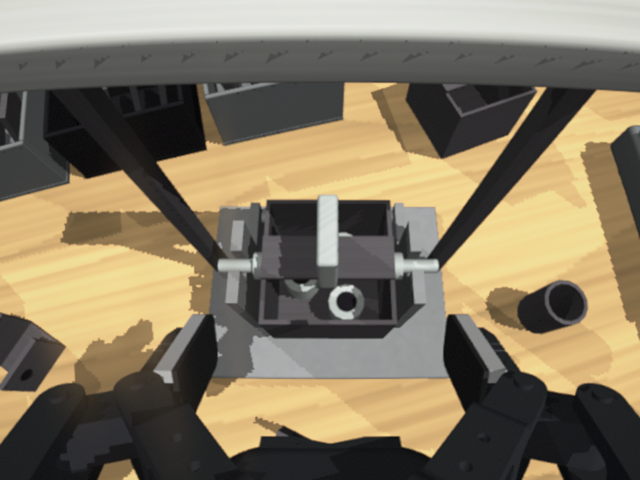

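Run:
```python
from h import *
import pickle
o,c=pickle.load(open('w2.pkl','rb'))
crop(c['image'],200,185,460,390,'w2a',3)
```

```text
(no output)
```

View pics/w2a.png

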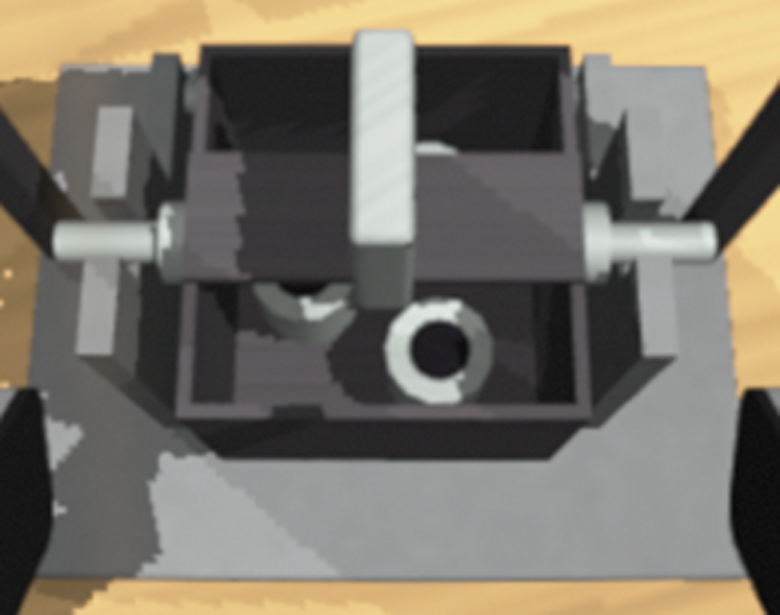

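```bash
cat > fitw2.py <<'E'
from h import *
import pickle
from scipy.optimize import least_squares
o,c=pickle.load(open('w2.pkl','rb'))
A=lambda u,v:((u+.5)/3-.5+200,(v+.5)/3-.5+185)
H=[((-22,6,176),A(350,243)),((-22,-6,176),A(414,243)),((22,6,176),A(357,31)),((22,-6,176),A(412,31)),((-22,6,126),A(355,306)),((-22,-6,126),A(412,306)),
((-45,45,122),A(177,417)),((-45,-45,122),A(591,417)),((45,45,122),A(202,46)),((45,-45,122),A(570,46)),((0,79,105),A(54,242)),((0,-79,105),A(717,240))]
Cb=[((-30,67,120),A(78,354)),((-30,-67,120),A(677,356)),((30,67,120),A(98,107)),((30,-67,120),A(660,112)),((95,112,10),A(62,66)),((95,-112,10),A(705,68))]
def f(p,obs,o=o,c=c):
    return np.ravel([project(c,R.from_euler('z',p[2]).apply(P)+[p[0],p[1],p[3] if len(p)>3 else 0],o)[0]-uv for P,uv in obs])
if __name__=='__main__':
  for nm,ob in (('bucket',H),('cradle',Cb),('all',H+Cb)):
   for p0 in ([628,206,-.25],[628,206,-.25,0]):
    s=least_squares(f,p0,args=(ob,)); print(nm,s.x[:2].round(1),np.degrees(s.x[2]).round(2),s.x[3:],s.fun.reshape(-1,2).round(1).tolist())
E
python3 fitw2.py
```

```text
bucket [630.8 198. ] -14.74 [] [[-0.2, 0.2], [0.8, 0.2], [-1.5, -2.2], [0.9, -2.2], [0.6, 1.6], [-0.1, 1.7], [-0.4, 0.5], [0.5, 0.7], [-1.0, -0.8], [0.5, -0.7], [1.9, 0.1], [-2.1, 0.9]]
bucket [631.3 197.9] -14.74 [-1.45058471] [[-0.1, 0.2], [0.7, 0.2], [-1.5, -1.7], [0.9, -1.7], [0.7, 1.5], [-0.1, 1.5], [0.0, 0.1], [0.1, 0.3], [-0.7, -0.5], [0.1, -0.4], [2.5, 0.0], [-2.7, 0.9]]
cradle [630.  199.8] -14.95 [] [[-0.9, 0.6], [0.7, 0.9], [0.3, 0.2], [-0.2, -0.7], [-0.9, -1.2], [1.0, -1.0]]
cradle [630.6 199.6] -14.95 [-1.95835764] [[-0.1, 0.3], [-0.1, 0.6], [1.0, 0.6], [-0.8, -0.3], [-0.4, -0.9], [0.5, -0.7]]
all [630.6 198.4] -14.73 [] [[-0.9, 0.8], [0.1, 0.8], [-2.2, -1.7], [0.3, -1.7], [0.0, 2.1], [-0.6, 2.1], [-1.0, 1.0], [-0.1, 1.1], [-1.5, -0.4], [-0.0, -0.3], [1.4, 0.5], [-2.6, 1.3], [1.1, -0.4], [2.4, -0.8], [1.9, -0.6], [1.2, -2.1], [-0.1, -1.7], [1.7, -2.2]]
all [631.1 198.3] -14.73 [-1.64208601] [[-0.8, 0.7], [0.0, 0.7], [-2.1, -1.2], [0.2, -1.2], [0.1, 1.9], [-0.7, 1.9], [-0.5, 0.6], [-0.5, 0.7], [-1.2, -0.0], [-0.4, 0.1], [2.0, 0.5], [-3.3, 1.3], [1.7, -0.6], [1.8, -1.1], [2.4, -0.4], [0.6, -1.9], [0.4, -1.4], [1.3, -1.9]]
```

```bash
python3 plan.py -2 0 157 38 -14.8 631 198
```

```text
target [627.3 199.  159.4] shift tool mm [4.000e+00 1.000e-01 1.048e+02] turn [-0.11 -0.14  0.08]
```

Call:
{"method": "step_arm", "body": {"steps": [0.085, 0.001, 0, 0.02, 0, 0, 0, 0.085, 0.001, 0, 0.02, 0, 0, 0, 0.085, 0.001, 0, 0.02, 0, 0, 0, 0.085, 0.001, 0, 0.01, 0, 0, 0, 0.085, 0, 0, 0, 0, 0, 0]}}

```text
t: 7.95
tool_pos: [606.4, 203.7, 185.8]
orientation: [0.042, 0.937, -0.121, 0.324]
contact_force: [0.3, -0.2, -0.0]
gripper_width: 85.1
```

```bash
python3 plan.py -2 0 157 38 -14.8 631 198
python3 - <<'E'
from h import *
import pickle
o=get_obs();c=cam('wrist');pickle.dump((o,c),open('w3.pkl','wb'))
cv2.imwrite('pics/w3.png',c['image'][:,:,::-1])
b=cam('side');crop(b['image'],210,150,400,320,'sd3',3.5)
E
```

```text
target [627.3 199.  159.4] shift tool mm [ 0.5 -0.8 34. ] turn [-0.   -0.11  0.14]
```

View pics/w3.png

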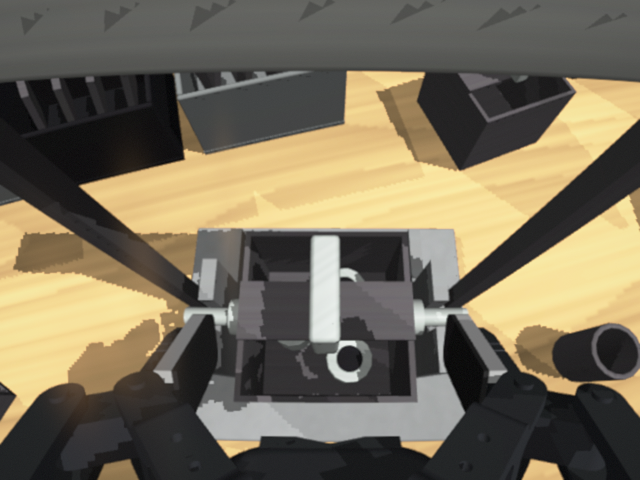

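View pics/sd3.png

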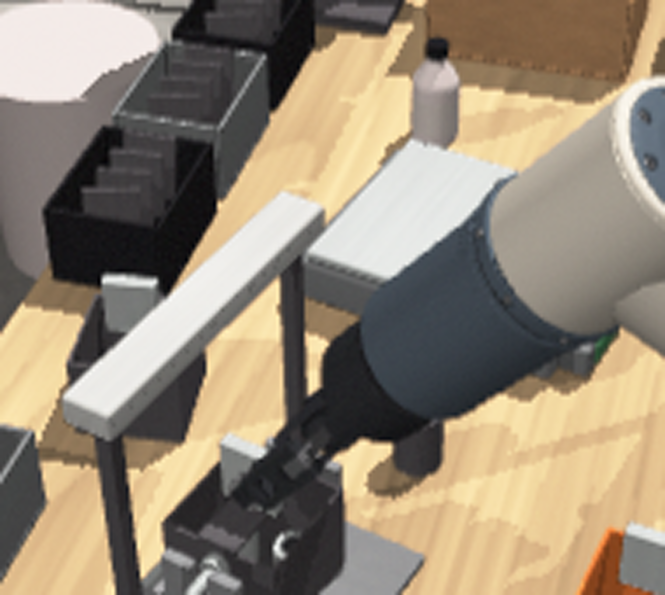

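Call:
{"method": "step_arm", "body": {"steps": [0.085, 0, -0.0004, 0.012, 0, 0, 0, 0.085, 0, -0.0004, 0.012, 0, 0, 0, 0.085, 0, 0, 0.01, 0, 0, 0, 0.085, 0, 0, 0, 0, 0, 0, 0.085, 0, 0, 0, 0, 0, 0]}}

```text
t: 8.68
tool_pos: [626.6, 199.8, 159.7]
orientation: [0.042, 0.937, -0.12, 0.324]
contact_force: [0.4, 0.4, 0.7]
gripper_width: 84.8
```

```bash
python3 plan.py -2 0 157 38 -14.8 631 198;python3 st.py
python3 - <<'E'
from h import *
import pickle
o=get_obs();c=cam('wrist');pickle.dump((o,c),open('w4.pkl','wb'))
cv2.imwrite('pics/w4.png',c['image'][:,:,::-1])
E
```

```text
target [627.3 199.  159.4] shift tool mm [0.5 0.6 0.8] turn [-0.08 -0.15  0.17]
8.675 [626.6 199.8 159.7] joints [ 0.65  0.25 -0.65  1.2  -0.55 -0.36]
[[ 0.761 -0.252  0.598]
 [-0.198 -0.968 -0.156]
 [ 0.618  0.001 -0.786]]
[0.4 0.4 0.7] 84.75923126721067
```

View pics/w4.png

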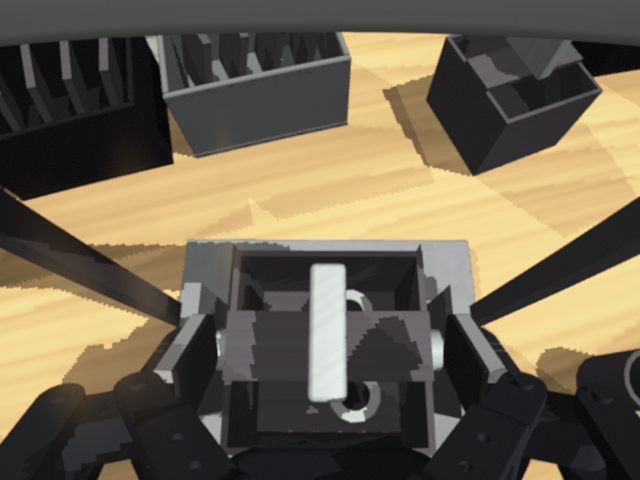

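Call:
{"method": "step_arm", "body": {"steps": [0.03, 0, 0, 0, 0, 0, 0, 0.02, 0, 0, 0, 0, 0, 0, 0.015, 0, 0, 0, 0, 0, 0, 0.005, 0, 0, 0, 0, 0, 0, 0.005, 0, 0, 0, 0, 0, 0, 0.005, 0, 0, 0, 0, 0, 0, 0.005, 0, 0, 0, 0, 0, 0], "newtons": 60}}

```text
t: 9.6
tool_pos: [626.6, 199.5, 158.9]
orientation: [0.042, 0.938, -0.12, 0.324]
contact_force: [-0.9, 0.7, 1.5]
gripper_width: 11.2
```

```bash
python3 st.py
python3 - <<'E'
from h import *
import pickle
o=get_obs();c=cam('wrist');pickle.dump((o,c),open('w5.pkl','wb'))
cv2.imwrite('pics/w5.png',c['image'][:,:,::-1])
E
```

```text
9.6 [626.6 199.5 158.9] joints [ 0.65  0.25 -0.65  1.2  -0.55 -0.36]
[[ 0.762 -0.252  0.597]
 [-0.198 -0.968 -0.157]
 [ 0.617  0.001 -0.787]]
[-0.9  0.7  1.5] 11.211413168570104
```

View pics/w5.png

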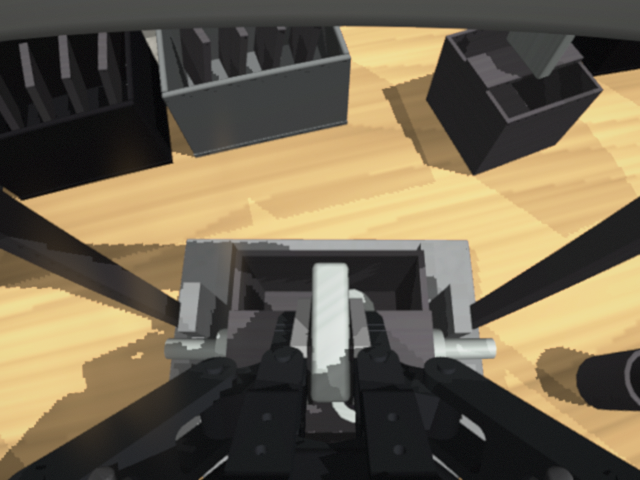

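Call:
{"method": "step_arm", "body": {"steps": [0.005, 0.0018, 0, -0.0024, 0, 0, 0, 0.005, 0.0018, 0, -0.0024, 0, 0, 0, 0.005, 0.0025, 0, -0.0032, 0, 0, 0, 0.005, 0, 0, 0, 0, 0, 0]}}

```text
t: 10.15
tool_pos: [626.5, 199.5, 169.0]
orientation: [0.042, 0.938, -0.12, 0.324]
contact_force: [0.2, 0.3, -5.7]
gripper_width: 11.6
```

Call:
{"method": "step_arm", "body": {"steps": [0.005, 0.0025, 0, -0.0032, 0, 0, 0, 0.005, 0.0025, 0, -0.0032, 0, 0, 0, 0.005, 0.0025, 0, -0.0032, 0, 0, 0, 0.005, 0.0025, 0, -0.0032, 0, 0, 0, 0.005, 0.0025, 0, -0.0032, 0, 0, 0, 0.005, 0.0025, 0, -0.0032, 0, 0, 0, 0.005, 0, 0, 0, 0, 0, 0, 0.005, 0, 0, 0, 0, 0, 0]}}

```text
t: 11.15
tool_pos: [626.3, 199.4, 193.0]
orientation: [0.042, 0.938, -0.12, 0.324]
contact_force: [1.2, 0.3, -5.3]
gripper_width: 11.4
```

```bash
python3 st.py
python3 - <<'E'
from h import *
import pickle
o=get_obs();c=cam('wrist');pickle.dump((o,c),open('w6.pkl','wb'))
cv2.imwrite('pics/w6.png',c['image'][:,:,::-1])
b=cam('side');crop(b['image'],210,150,400,320,'sd6',3.5)
E
```

```text
11.15 [626.3 199.4 193. ] joints [ 0.69  0.22 -0.59  1.05 -0.62 -0.22]
[[ 0.762 -0.253  0.597]
 [-0.198 -0.968 -0.157]
 [ 0.617  0.002 -0.787]]
[ 1.2  0.3 -5.3] 11.378748470750331
```

View pics/w6.png

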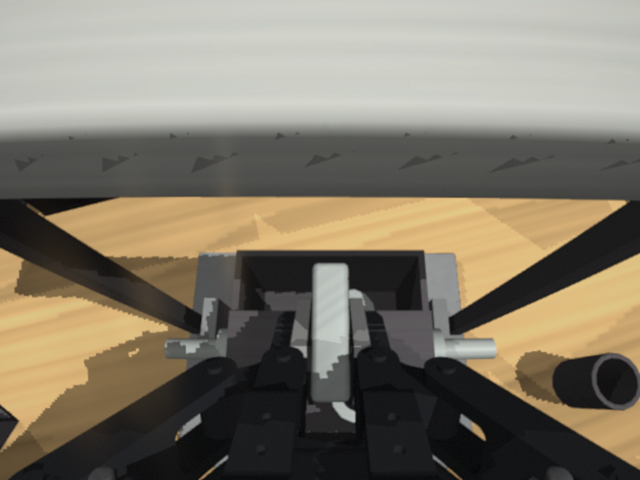

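View pics/sd6.png

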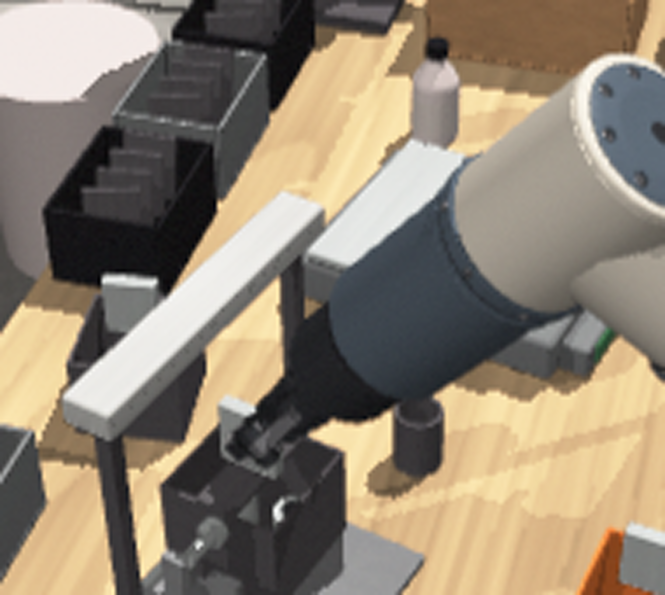

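```bash
python3 - <<'E'
from h import *
import pickle
C=pickle.load(open('c0.pkl','rb'))
print('orange side top',atz(C['side'],(397,303),129),'base',atz(C['side'],(394,355),0),'scene top',atz(C['scene'],(290,208),129), 'left',atz(C['scene'],(275,240),0),atz(C['side'],(411,358),0))
print('tube',atz(C['side'],(329,263),55),atz(C['scene'],(311,266),55))
print('bracket_a',atz(C['side'],(330,360),0))
E
python3 - <<'E'
import sys; sys.path.insert(0,'.')
from kin import *
import pickle
# refit kin with more recorded obs
D=[(o['joints'],o['tool_pos']) for o in [pickle.load(open(f'w{i}.pkl','rb'))[0] for i in (1,2,3,4,5,6)]]
D.append(([1.464614,.2557467,.106963,-.00045,-1.423882,-.2846],[209.28,508.13,252.38]))
D.append(([0.69,.31,.23,0,-1.49,-2.48],[530.5,237.8,269.1]))
g=lambda x:np.ravel([(FK(q,x)[0]-P) for q,P in D])
s=least_squares(g,[300,400,400,250,-150,0,0]);print(s.x.round(1),s.fun.round(1))
np.save('kp.npy',s.x)
E
```

```text
orange side top [362.24656994 166.7340784  129.        ] base [349.31898824 214.28090021   0.        ] scene top [377.57462048 143.09313079 129.        ] left [339.4104738   97.88459853   0.        ] [308.87223594 212.14202196   0.        ]
tube [566.65356827  -2.87102934  55.        ] [558.11294205  10.90982759  55.        ]
bracket_a [494.21121962 269.2706788    0.        ]
[-110.2  511.4  159.3  203.8 -150.   231.2  112.8] [-36.1  16.3 -28.1 -15.5  14.5 -14.2   7.   -3.8   2.8  19.4 -20.4  10.1
  19.7 -20.4  10.4   1.2  -5.1  -0.9  -3.6   7.4  16.3  -6.9  -0.1   3.6]
```

```bash
cat > kin2.py <<'E'
from kin import *
import pickle,glob
def fk2(q,p):
    h,L2,L3,Lt,lat,off,e1,w4y,w4z,w5y,w5z=p
    r=Rz(q[0]); P=np.array([0,0,h])+r.apply([off,lat,0])
    r2=r*Ry(q[1]); P=P+r2.apply([0,0,L2])
    r3=r*Ry(q[1]-q[2]); P=P+r3.apply([L3,0,e1])
    r4=r3*Rx(-q[3]); P=P+r4.apply([0,w4y,w4z]); r5=r4*Ry(-q[4]); P=P+r5.apply([Lt,w5y,w5z])
    return P,r5*Rx(-q[5])*B
def data():
    D=[(o['joints'],o['tool_pos']) for o in [pickle.load(open(f,'rb'))[0] for f in sorted(glob.glob('w[1-9]*.pkl'))]]
    D.append(([1.464614,.2557467,.106963,-.00045,-1.423882,-.2846],[209.28,508.13,252.38]))
    return D
def fit2():
    D=data()
    g=lambda x:np.r_[np.ravel([(fk2(q,x)[0]-P) for q,P in D]),.01*(x-x0)]
    x0=np.array([250,400,400,250,-150,0,0,0,0,0,0.]); s=least_squares(g,x0); return s.x,s.fun
def IK2(P,Rt,p,q0):
    lo=np.array([-2.95,-1.21,-1.09,-2.87,-2.94,-3.05]);hi=np.array([2.95,1.97,1.5,1.71,-.07,3.05])
    def g(q):
        a,r=fk2(q,p); return np.r_[(a-P)/100,(r.inv()*Rt).as_rotvec()]
    s=least_squares(g,np.clip(q0,lo+.01,hi-.01),bounds=(lo,hi)); return s.x,s.fun
E
python3 - <<'E'
from kin2 import *
p,f=fit2();print(p.round(1),f[:-11].round(1))
E
```

```text
[ 1.481e+02  5.199e+02  4.005e+02  3.395e+02 -2.000e-01 -2.000e-01
  1.000e+00 -7.710e+01 -7.000e-01 -7.710e+01  6.000e-01] [ 0.   0.1  0.   0.   0.1 -0.   0.   0.  -0.  -0.  -0.   0.  -0.  -0.
  0.  -0.  -0.   0.   0.  -0.  -0. ]
```

```bash
cat > path.py <<'E'
from kin2 import *
p,_=fit2()
o=get_obs(); q=np.array(o['joints'])
def go(P0,y0,P1,y1,q,n=25,tilt=38.1,verb=1):
    qs=[q]
    for k in range(1,n+1):
        a=k/n; P=np.array(P0)*(1-a)+np.array(P1)*a; y=y0*(1-a)+y1*a
        q,f=IK2(P,tgt(np.radians(y),np.radians(tilt),0),p,q); qs.append(q)
        if abs(f).max()>.003: print('FAIL at',P.round(0),y,q.round(2),abs(f).max()); break
    qs=np.array(qs)
    if verb: print(P1,y1,'end',q.round(2),'min',qs.min(0).round(2),'max',qs.max(0).round(2),'maxstep',abs(np.diff(qs,axis=0)).max(0).round(3))
    return q
if __name__=='__main__':
    s=np.array(o['tool_pos']); c=np.array([np.cos(np.radians(-14.7)),np.sin(np.radians(-14.7)),0])
    a=s-120*c; q1=go(s,-14.7,a,-14.7,q)
    b=a+[0,0,80]; q2=go(a,-14.7,b,-14.7,q1)
    for y1 in (-60,-45,-30,-14.7,0,20):
        m=np.array([500,0,273]); q3=go(b,-14.7,m,(y1-14.7)/2,q2)
        e=np.array([585,-228,230]); q4=go(m,(y1-14.7)/2,e,y1,q3)
        q5=go(e,y1,[585,-228,174],y1,q4); print()
E
python3 path.py
```

```text
[510.24318745 229.72537686 192.89693142] -14.7 end [ 0.95  0.08 -0.75  1.   -0.75 -0.39] min [ 0.69  0.08 -0.75  1.   -0.75 -0.39] max [ 0.95  0.22 -0.59  1.05 -0.62 -0.22] maxstep [0.012 0.006 0.009 0.004 0.007 0.011]
[510.24318745 229.72537686 272.89693142] -14.7 end [ 1.    0.02 -0.57  0.82 -0.93 -0.17] min [ 0.95  0.02 -0.75  0.82 -0.93 -0.39] max [ 1.    0.08 -0.57  1.   -0.75 -0.17] maxstep [0.003 0.003 0.007 0.01  0.007 0.01 ]
[500   0 273] -37.35 end [ 0.67 -0.11 -0.69  0.8  -0.98 -0.21] min [ 0.67 -0.11 -0.69  0.8  -0.98 -0.22] max [ 1.    0.02 -0.57  0.82 -0.93 -0.17] maxstep [0.018 0.007 0.007 0.001 0.004 0.005]
[ 585 -228  230] -60 end [ 0.1   0.17 -0.53  0.91 -0.8  -0.21] min [ 0.1  -0.11 -0.69  0.8  -0.98 -0.21] max [ 0.67  0.17 -0.53  0.91 -0.8  -0.2 ] maxstep [0.026 0.014 0.012 0.005 0.011 0.002]
[585, -228, 174] -60 end [ 0.06  0.22 -0.64  1.07 -0.68 -0.38] min [ 0.06  0.17 -0.64  0.91 -0.8  -0.38] max [ 0.1   0.22 -0.53  1.07 -0.68 -0.21] maxstep [0.002 0.002 0.005 0.008 0.005 0.008]

[500   0 273] -29.85 end [ 0.64 -0.16 -0.73  0.82 -0.88 -0.09] min [ 0.64 -0.16 -0
[... 2124 characters left out ...]
.33 -0.28 -0.58  1.91] max [-0.2   0.15 -0.26 -0.22 -0.46  1.99] maxstep [0.    0.003 0.003 0.003 0.005 0.004]

[500   0 273] 2.6500000000000004 end [ 0.45 -0.26 -0.72  0.49 -0.55  0.81] min [ 0.45 -0.26 -0.76  0.49 -0.93 -0.17] max [ 1.    0.02 -0.57  0.83 -0.55  0.81] maxstep [0.027 0.017 0.018 0.044 0.018 0.072]
[ 585 -228  230] 20 end [-0.39  0.19 -0.02 -0.55 -0.91  2.55] min [-0.39 -0.26 -0.72 -0.55 -0.91  0.81] max [ 0.45  0.19 -0.02  0.49 -0.52  2.55] maxstep [0.04  0.021 0.033 0.063 0.023 0.095]
[585, -228, 174] 20 end [-0.4   0.24 -0.09 -0.61 -0.82  2.64] min [-0.4   0.19 -0.09 -0.61 -0.91  2.55] max [-0.39  0.24 -0.02 -0.55 -0.82  2.64] maxstep [0.    0.002 0.003 0.003 0.004 0.004]
```

Call:
{"method": "step_arm", "body": {"steps": [0.005, -0.0047, 0, -0.0037, 0, 0, 0, 0.005, -0.0079, 0, -0.0062, 0, 0, 0, 0.005, -0.0094, 0, -0.0074, 0, 0, 0, 0.005, -0.011, 0, -0.0086, 0, 0, 0, 0.005, -0.011, 0, -0.0086, 0, 0, 0, 0.005, -0.011, 0, -0.0086, 0, 0, 0, 0.005, -0.011, 0, -0.0086, 0, 0, 0, 0.005, -0.0094, 0, -0.0074, 0, 0, 0, 0.005, -0.0079, 0, -0.0062, 0, 0, 0, 0.005, -0.0063, 0, -0.0049, 0, 0, 0, 0.005, -0.0047, 0, -0.0037, 0, 0, 0, 0.005, 0, 0, 0, 0, 0, 0]}}

```text
t: 12.75
tool_pos: [510.3, 229.9, 193.2]
orientation: [0.042, 0.938, -0.12, 0.324]
contact_force: [-0.5, 0.8, -4.9]
gripper_width: 11.2
```

Call:
{"method": "step_arm", "body": {"steps": [0.005, 0.0037, 0, -0.0047, 0, 0, 0, 0.005, 0.0062, 0, -0.0079, 0, 0, 0, 0.005, 0.0074, 0, -0.0094, 0, 0, 0, 0.005, 0.0086, 0, -0.011, 0, 0, 0, 0.005, 0.0086, 0, -0.011, 0, 0, 0, 0.005, 0.0074, 0, -0.0094, 0, 0, 0, 0.005, 0.0062, 0, -0.0079, 0, 0, 0, 0.005, 0.0037, 0, -0.0047, 0, 0, 0, 0.005, 0, 0, 0, 0, 0, 0]}}

```text
t: 13.88
tool_pos: [510.6, 229.9, 277.3]
orientation: [0.042, 0.938, -0.12, 0.324]
contact_force: [0.0, -0.3, -5.4]
gripper_width: 11.3
```

```bash
python3 st.py
python3 - <<'E'
from h import *
import pickle
o=get_obs();c=cam('wrist');pickle.dump((o,c),open('w7.pkl','wb'))
cv2.imwrite('pics/w7.png',c['image'][:,:,::-1])
b=cam('side');crop(b['image'],210,150,400,320,'sd7',3.5)
E
```

```text
13.875 [510.6 229.9 277.3] joints [ 1.    0.01 -0.56  0.81 -0.94 -0.16]
[[ 0.761 -0.253  0.597]
 [-0.198 -0.968 -0.157]
 [ 0.617  0.001 -0.787]]
[ 0.  -0.3 -5.4] 11.272918750170529
```

View pics/w7.png

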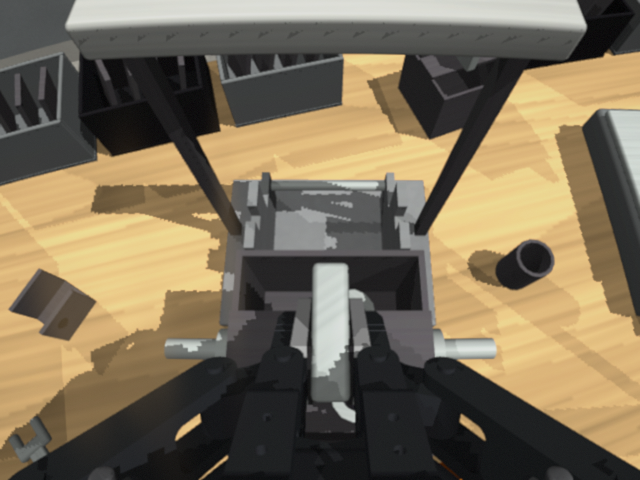

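View pics/sd7.png

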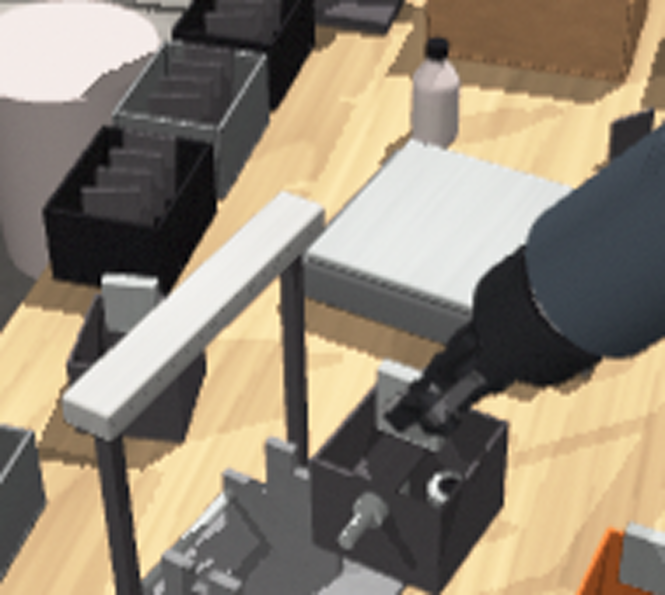

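Call:
{"method": "step_arm", "body": {"steps": [0.005, 0.0013, 0.0078, 0.001, 0, 0, 0, 0.005, 0.0023, 0.0137, 0.0018, 0, 0, 0, 0.005, 0.0033, 0.0196, 0.0026, 0, 0, 0, 0.005, 0.004, 0.0235, 0.0031, 0, 0, 0, 0.005, 0.004, 0.0235, 0.0031, 0, 0, 0, 0.005, 0.004, 0.0235, 0.0031, 0, 0, 0, 0.005, 0.004, 0.0235, 0.0031, 0, 0, 0, 0.005, 0.004, 0.0235, 0.0031, 0, 0, 0, 0.005, 0.004, 0.0235, 0.0031, 0, 0, 0, 0.005, 0.0033, 0.0196, 0.0026, 0, 0, 0, 0.005, 0.0026, 0.0157, 0.0021, 0, 0, 0, 0.005, 0.0013, 0.0078, 0.001, 0, 0, 0]}}

```text
t: 15.48
tool_pos: [499.4, -2.4, 277.3]
orientation: [0.043, 0.937, -0.121, 0.324]
contact_force: [-0.1, -0.4, -5.1]
gripper_width: 11.7
```

Call:
{"method": "step_arm", "body": {"steps": [0.005, 0, 0, 0, -1.23, 0, 1.57, 0.005, 0, 0, 0, -1.85, 0, 2.36, 0.005, 0, 0, 0, -2.78, 0, 3.54, 0.005, 0, 0, 0, -2.78, 0, 3.54, 0.005, 0, 0, 0, -2.78, 0, 3.54, 0.005, 0, 0, 0, -2.78, 0, 3.54, 0.005, 0, 0, 0, -2.78, 0, 3.54, 0.005, 0, 0, 0, -2.78, 0, 3.54, 0.005, 0, 0, 0, -2.78, 0, 3.54, 0.005, 0, 0, 0, -2.78, 0, 3.54, 0.005, 0, 0, 0, -1.85, 0, 2.36, 0.005, 0, 0, 0, -1.23, 0, 1.57]}}

```text
t: 16.98
tool_pos: [500.5, -0.2, 277.5]
orientation: [0.166, 0.816, -0.478, 0.282]
contact_force: [-0.1, -0.3, -5.0]
gripper_width: 11.5
```

```bash
python3 st.py
python3 - <<'E'
from h import *
import pickle
o=get_obs();c=cam('wrist');pickle.dump((o,c),open('w8.pkl','wb'))
cv2.imwrite('pics/w8.png',c['image'][:,:,::-1])
E
```

```text
16.975 [ 5.005e+02 -2.000e-01  2.775e+02] joints [ 0.71  0.05 -0.49  0.69 -1.26 -0.49]
[[ 0.385 -0.872  0.301]
 [-0.686 -0.489 -0.539]
 [ 0.618  0.001 -0.786]]
[-0.1 -0.3 -5. ] 11.514608544878977
```

View pics/w8.png

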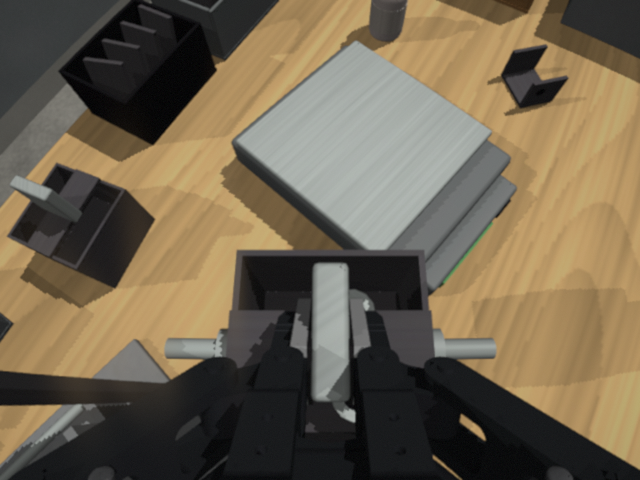

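Run:
```python
from h import *
import pickle
from scipy.optimize import least_squares
o,c=pickle.load(open('w8.pkl','rb'))
L,Rr,T=[atz(c,u,62,o) for u in ((234,146),(491,133),(357,42))]
print(L.round(1),Rr.round(1),T.round(1),'mid',(L+Rr)/2,'sides',np.linalg.norm(T-L),np.linalg.norm(T-Rr))
ob=[((100,100),(234,146)),((-100,-100),(491,133)),((100,-100),(357,42))]
f=lambda p:np.ravel([project(c,R.from_euler('z',p[2]).apply([*P,62])+[p[0],p[1],0],o)[0]-uv for P,uv in ob])
s=least_squares(f,[588,-228,-.25]);print(s.x,s.fun.round(1))
# tube estimate
print('where bucket centre: TCP->', )
crop(c['image'],220,30,520,270,'w8a',2.6)
```

```text
[ 701.1 -151.9   62. ] [ 467.6 -303.7   62. ] [ 656.9 -348.6   62. ] mid [ 584.36116752 -227.7671473    62.        ] sides 201.6298247275836 194.50600864485813
[ 5.83496781e+02 -2.28509304e+02 -2.17315790e-01] [-0.9 -1.   3.1  0.7 -2.3 -0.4]
where bucket centre: TCP->
```

View pics/w8a.png

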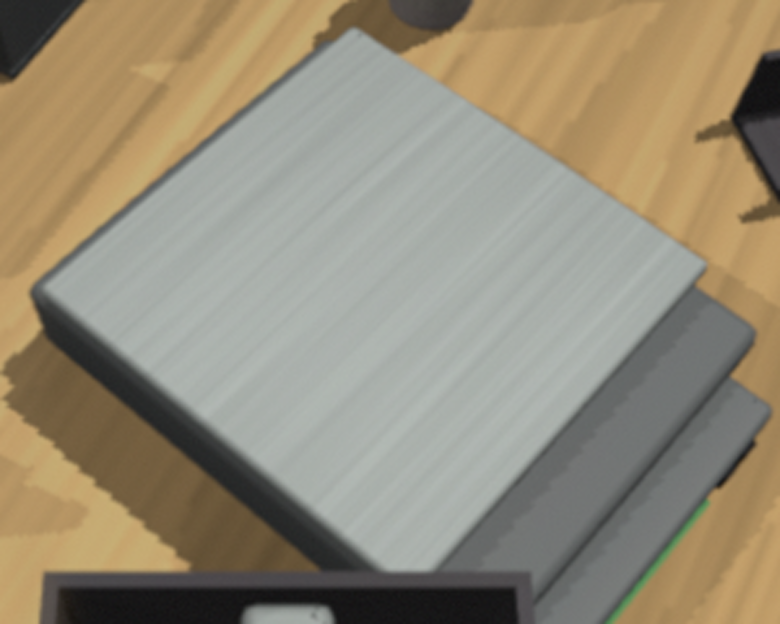

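Call:
{"method": "step_arm", "body": {"steps": [0.005, 0.0051, 0.0012, 0.006, 0, 0, 0, 0.005, 0.009, 0.0022, 0.0105, 0, 0, 0, 0.005, 0.0128, 0.0031, 0.015, 0, 0, 0, 0.005, 0.0154, 0.0037, 0.018, 0, 0, 0, 0.005, 0.0167, 0.0041, 0.0195, 0, 0, 0, 0.005, 0.0167, 0.0041, 0.0195, 0, 0, 0, 0.005, 0.0167, 0.0041, 0.0195, 0, 0, 0, 0.005, 0.0167, 0.0041, 0.0195, 0, 0, 0, 0.005, 0.0154, 0.0037, 0.018, 0, 0, 0, 0.005, 0.0141, 0.0034, 0.0165, 0, 0, 0, 0.005, 0.0116, 0.0028, 0.0135, 0, 0, 0, 0.005, 0.0064, 0.0016, 0.0075, 0, 0, 0]}}

```text
t: 18.52
tool_pos: [582.1, -226.7, 229.8]
orientation: [0.167, 0.816, -0.477, 0.281]
contact_force: [0.2, -0.4, -5.6]
gripper_width: 11.1
```

Call:
{"method": "step_arm", "body": {"steps": [0.005, 0, 0, 0, 0, 0, 0, 0.005, 0, 0, 0, 0, 0, 0]}}

```text
t: 18.77
tool_pos: [582.8, -224.7, 230.7]
orientation: [0.166, 0.816, -0.477, 0.282]
contact_force: [0.8, -0.0, -5.7]
gripper_width: 11.4
```

```bash
python3 st.py
python3 - <<'E'
from h import *
import pickle
from kin import tgt,Rz
o=get_obs();c=cam('wrist');pickle.dump((o,c),open('w9.pkl','wb'))
cv2.imwrite('pics/w9.png',c['image'][:,:,::-1])
b=cam('side');crop(b['image'],220,100,450,290,'sd9',3.3)
M=Rq(o['orientation']).as_matrix()
print('yaw',np.degrees(np.arctan2(M[1,2],M[0,2])),'tilt',np.degrees(np.arccos(-M[2,2])))
print('to target',M.T@(np.array([583,-225,190])-o['tool_pos']), 'world z in tool',M[2])
E
```

```text
18.775 [ 582.8 -224.7  230.7] joints [ 0.11  0.17 -0.53  0.9  -0.81 -0.22]
[[ 0.387 -0.871  0.302]
 [-0.684 -0.491 -0.539]
 [ 0.618  0.002 -0.786]]
[ 0.8 -0.  -5.7] 11.415738959566479
yaw -60.72708230195567 tilt 38.18667075702796
to target [-24.85603103  -0.05793169  32.18325271] world z in tool [ 0.61822361  0.00155105 -0.78600074]
```

View pics/w9.png

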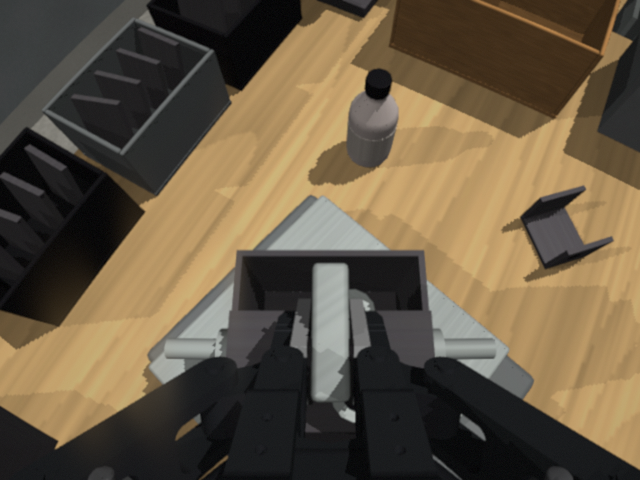

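View pics/sd9.png

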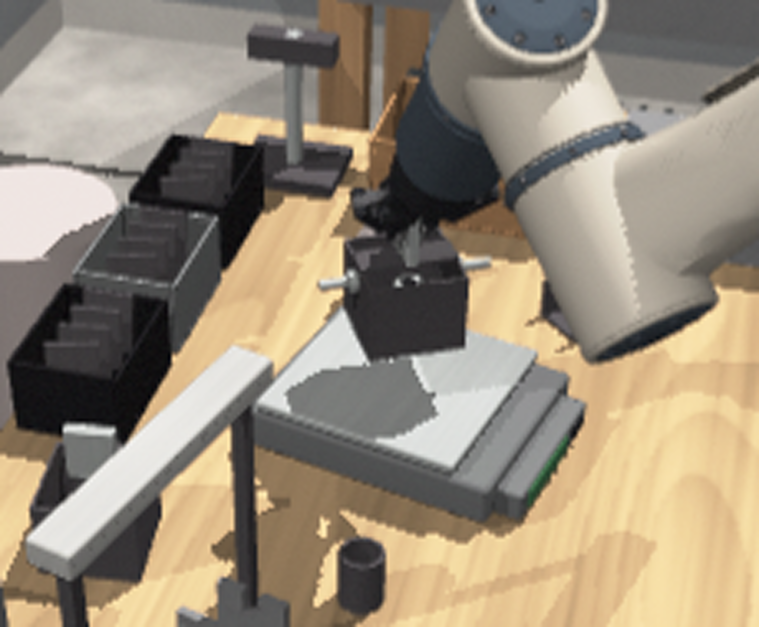

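Call:
{"method": "step_arm", "body": {"steps": [0.005, -0.0037, 0, 0.0047, 0, 0, 0, 0.005, -0.005, 0, 0.0063, 0, 0, 0, 0.005, -0.005, 0, 0.0063, 0, 0, 0, 0.005, -0.005, 0, 0.0063, 0, 0, 0, 0.005, -0.0037, 0, 0.0047, 0, 0, 0, 0.005, -0.0025, 0, 0.0031, 0, 0, 0, 0.005, -0.0019, 0, 0.0024, 0, 0, 0, 0.005, -0.0012, 0, 0.0016, 0, 0, 0, 0.005, -0.0012, 0, 0.0016, 0, 0, 0, 0.005, 0, 0, 0, 0, 0, 0]}}

```text
t: 20.12
tool_pos: [582.8, -224.8, 183.3]
orientation: [0.166, 0.816, -0.477, 0.282]
contact_force: [0.2, -0.6, -5.7]
gripper_width: 11.1
```

Call:
{"method": "step_arm", "body": {"steps": [0.005, -0.0006, 0, 0.0008, 0, 0, 0, 0.005, -0.0006, 0, 0.0008, 0, 0, 0, 0.005, -0.0006, 0, 0.0008, 0, 0, 0, 0.005, -0.0006, 0, 0.0008, 0, 0, 0, 0.005, 0, 0, 0, 0, 0, 0]}}

```text
t: 20.75
tool_pos: [582.8, -224.9, 179.3]
orientation: [0.166, 0.816, -0.477, 0.282]
contact_force: [-0.0, 0.7, -5.2]
gripper_width: 11.6
```

Call:
{"method": "step_arm", "body": {"steps": [0.005, -0.0006, 0, 0.0008, 0, 0, 0, 0.005, -0.0006, 0, 0.0008, 0, 0, 0, 0.005, -0.0006, 0, 0.0008, 0, 0, 0, 0.005, 0, 0, 0, 0, 0, 0]}}

```text
t: 21.25
tool_pos: [582.8, -225.0, 176.3]
orientation: [0.166, 0.816, -0.477, 0.282]
contact_force: [0.8, -0.4, -4.6]
gripper_width: 11.8
```

Call:
{"method": "step_arm", "body": {"steps": [0.005, -0.0006, 0, 0.0008, 0, 0, 0, 0.005, 0, 0, 0, 0, 0, 0]}}

```text
t: 21.5
tool_pos: [582.9, -225.0, 175.3]
orientation: [0.166, 0.816, -0.477, 0.282]
contact_force: [0.1, -0.3, -6.1]
gripper_width: 11.2
```

Call:
{"method": "step_arm", "body": {"steps": [0.005, -0.0006, 0, 0.0008, 0, 0, 0, 0.005, 0, 0, 0, 0, 0, 0]}}

```text
t: 21.75
tool_pos: [582.9, -225.0, 174.3]
orientation: [0.166, 0.816, -0.477, 0.282]
contact_force: [-0.1, 0.2, -6.1]
gripper_width: 11.3
```

Call:
{"method": "step_arm", "body": {"steps": [0.005, -0.0003, 0, 0.0004, 0, 0, 0, 0.005, 0, 0, 0, 0, 0, 0]}}

```text
t: 22.0
tool_pos: [583.0, -225.1, 174.1]
orientation: [0.166, 0.816, -0.477, 0.282]
contact_force: [-0.4, -0.3, -3.8]
gripper_width: 11.2
```

Call:
{"method": "step_arm", "body": {"steps": [0.005, -0.0003, 0, 0.0004, 0, 0, 0, 0.005, 0, 0, 0, 0, 0, 0]}}

```text
t: 22.25
tool_pos: [583.1, -225.1, 174.1]
orientation: [0.166, 0.816, -0.477, 0.282]
contact_force: [-2.8, 0.5, -0.7]
gripper_width: 11.2
```

Call:
{"method": "step_arm", "body": {"steps": [0.005, -0.0003, 0, 0.0004, 0, 0, 0, 0.005, 0, 0, 0, 0, 0, 0]}}

```text
t: 22.5
tool_pos: [583.2, -225.2, 174.1]
orientation: [0.166, 0.816, -0.477, 0.283]
contact_force: [-4.1, 2.2, 3.4]
gripper_width: 11.4
```

Call:
{"method": "step_arm", "body": {"steps": [0.005, 0.0003, 0, -0.0004, 0, 0, 0, 0.005, 0, 0, 0, 0, 0, 0], "newtons": 30}}

```text
t: 22.75
tool_pos: [583.2, -225.2, 174.1]
orientation: [0.166, 0.816, -0.477, 0.282]
contact_force: [-3.1, -0.1, 3.7]
gripper_width: 11.4
```

Call:
{"method": "step_arm", "body": {"steps": [0.014, 0, 0, 0, 0, 0, 0, 0.018, 0, 0, 0, 0, 0, 0, 0.025, 0, 0, 0, 0, 0, 0, 0.045, 0, 0, 0, 0, 0, 0, 0.07, 0, 0, 0, 0, 0, 0, 0.07, 0, 0, 0, 0, 0, 0, 0.07, 0, 0, 0, 0, 0, 0]}}

```text
t: 23.62
tool_pos: [582.9, -225.0, 173.4]
orientation: [0.166, 0.816, -0.477, 0.282]
contact_force: [-0.3, 0.4, -0.0]
gripper_width: 70.0
```

```bash
python3 st.py
python3 - <<'E'
from h import *
import pickle
o=get_obs();c=cam('wrist');cv2.imwrite('pics/w10.png',c['image'][:,:,::-1])
E
```

```text
23.625 [ 582.9 -225.   173.4] joints [ 0.07  0.22 -0.64  1.06 -0.7  -0.4 ]
[[ 0.386 -0.871  0.302]
 [-0.685 -0.49  -0.539]
 [ 0.618  0.002 -0.786]]
[-0.3  0.4 -0. ] 69.965318681518
```

View pics/w10.png

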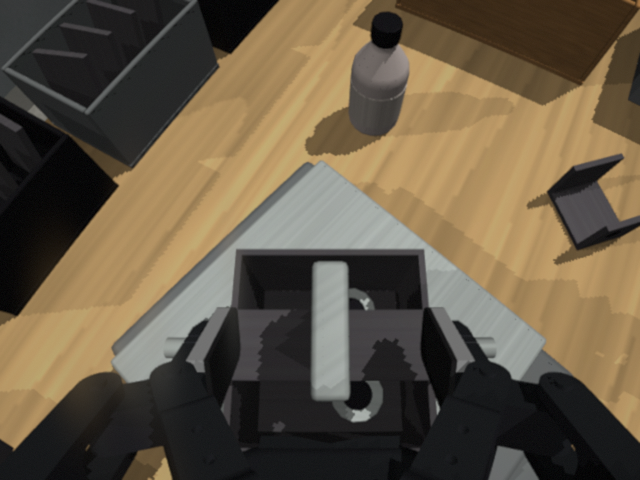

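Call:
{"method": "step_arm", "body": {"steps": [0.075, 0, 0, -0.006, 0, 0, 0, 0.08, 0, 0, -0.012, 0, 0, 0, 0.08, 0, 0, -0.02, 0, 0, 0, 0.08, 0, 0, -0.025, 0, 0, 0, 0.08, 0, 0, -0.025, 0, 0, 0, 0.08, 0, 0, -0.025, 0, 0, 0, 0.08, 0, 0, -0.025, 0, 0, 0, 0.08, 0, 0, -0.015, 0, 0, 0, 0.08, 0, 0, 0, 0, 0, 0, 0.08, 0, 0, 0, 0, 0, 0]}}

```text
t: 24.92
tool_pos: [536.4, -142.4, 293.2]
orientation: [0.166, 0.816, -0.477, 0.282]
contact_force: [0.1, 0.5, -0.4]
gripper_width: 80.1
```

```bash
python3 st.py
python3 - <<'E'
from h import *
import pickle
o=get_obs();c=cam('wrist');pickle.dump((o,c),open('f.pkl','wb'));cv2.imwrite('pics/w11.png',c['image'][:,:,::-1])
b=cam('side');crop(b['image'],220,100,450,290,'sd11',3.3)
cv2.imwrite('pics/sc11.png',cam('scene')['image'][:,:,::-1])
E
```

```text
24.925 [ 536.4 -142.4  293.2] joints [ 0.35  0.04 -0.48  0.77 -1.07 -0.23]
[[ 0.387 -0.871  0.302]
 [-0.685 -0.491 -0.539]
 [ 0.618  0.002 -0.787]]
[ 0.1  0.5 -0.4] 80.0672916204188
```

View pics/w11.png

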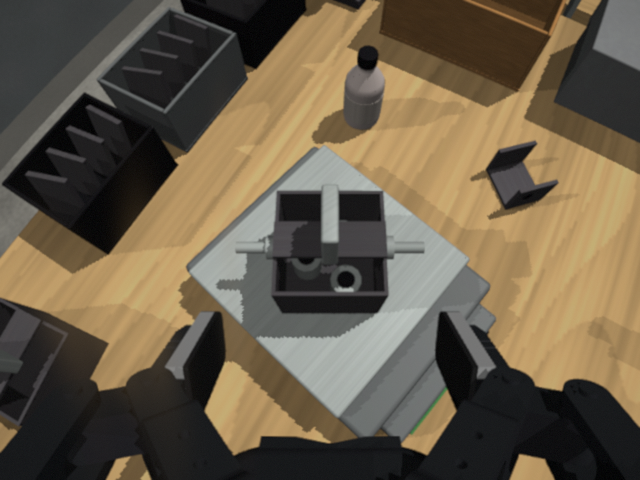

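View pics/sd11.png

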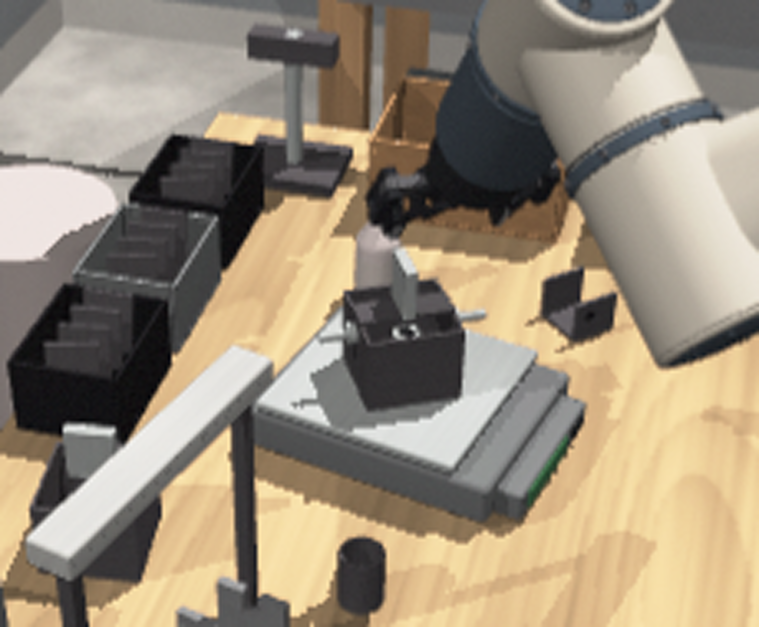

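View pics/sc11.png

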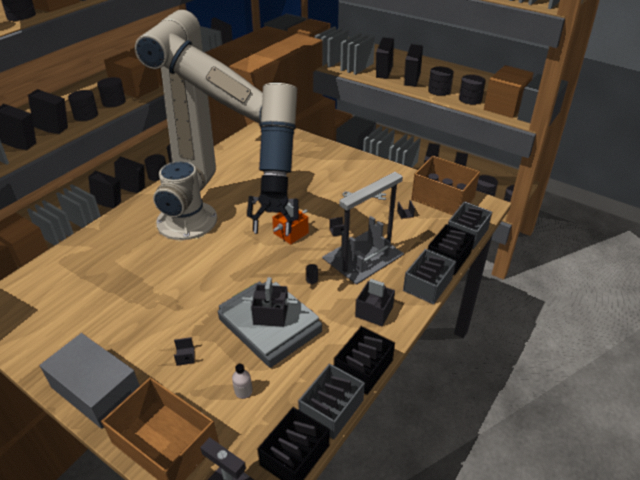

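Run:
```python
from h import *
import pickle
from scipy.optimize import least_squares
o,c=pickle.load(open('f.pkl','rb'))
P=[atz(c,u,62,o) for u in ((320,148),(188,268),(342,433),(469,260))]
ctr=np.mean(P,0);print('pan',ctr)
ob=[((-45,45,75),(273,294)),((-45,-45,75),(388,293)),((45,45,75),(276,192)),((45,-45,75),(383,192)),((0,79,58),(237,247)),((0,-79,58),(424,247)),((-45,45,0),(275,312)),((-45,-45,0),(386,311))]
def f(p):
    r=R.from_euler('z',p[2])*R.from_euler('xy',p[3:5])
    return np.ravel([project(c,r.apply(Q)+[p[0],p[1],62],o)[0]-uv for Q,uv in ob])
s=least_squares(f,[585,-229,-1.05,0,0]);print(s.x[:2],np.degrees(s.x[2:]),s.fun.round(1))
yaw=np.radians(-13.5);d=s.x[:2]-ctr[:2];print('offset in pan',R.from_euler('z',-yaw).apply([*d,0]))
```

```text
pan [ 584.33680258 -229.37541534   62.        ]
[ 584.23831404 -230.93442518] [-60.35825924  -0.15854442   0.62852551] [-1.6  0.5  1.5  1.   0.6 -2.   0.3 -2.5 -0.4  0.2 -0.3 -0.7  7.5  1.5
 -7.6  2. ]
offset in pan [ 0.26817633 -1.53892596  0.        ]
```

```bash
python3 -c "
from rig import workorder,get_obs
print(workorder.job_done()); print(get_obs()['t'])"
```

```text
the job is handed in; nothing more can be done
None
the job is handed in; nothing more can be done
```

The bucket is standing upright near the middle of the scale's pan, released, and the job was handed in at about 25 s of the 59 s allowed. I got no verdict back.

**What I did:** I pinched the handle across y with the tool leaning about 38°, reaching in under the light bar. I lifted the bucket straight up 34 mm, which puts the pins at about 139 mm against the 126 mm needed. Then I drew it back and raised it. I turned it 45° about the vertical while carrying it to the scale, because that suited the arm's reach. I lowered it until it touched the pan, then opened the fingers and backed away.

**Last checks:**
- **Position:** the bucket's middle measured about 0.3 mm (x) and -1.5 mm (y) from the pan's middle.
- **Tilt:** about 0.6°, so upright.
- **Arm:** the force on the tool was near zero after release and nothing is touching.
- **Rest of the bench:** nothing looked moved in the pictures.

**Less certain or disagreeing:**
- **Bushes:** I could see only two of the three in the final picture. In the views before the lift the strap and handle also partly hid the third. The load on the tool stayed at about 5 to 6 N from the lift until touchdown, so no loss showed.
- **First camera estimates:** the scene and side cameras disagreed by about 10 to 15 mm, so I used the wrist camera instead. Its outline points mostly agreed to about 2.5 pixels. The bucket's bottom edge in the final fit was about 7 pixels off, probably my reading of the picked corners.
- **First lean attempt:** with the tool turned the other way round, joint 6 stopped at its limit of -3.05 rad (it read -3.054). The command was clipped and I used the opposite turn instead.

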